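Put the hall-console things back on their own pads

ROBOT

A 6-joint arm with a two-finger parallel gripper is mounted at the origin on the work surface. World frame = base frame: x ahead of the robot, y to its left, z up, the work surface at z = 0. Lengths are in m, angles in rad, forces in N, time in s.
With the tool pointing down it reaches from about 0.35 to 0.775 m from the base axis. Payload 7.3 kg.
Tool frame: the origin (TCP) lies at the very end of the fingers, on their centre line; the grasp point (between the pads) lies 19 mm behind it; z points along the fingers, x is the direction in which the jaws open and shut, and the axes are right-handed (so a half turn about z gives the same grasp; the last joint's range is limited). The gripper opens to 92 mm and grips with 3 to 60 N. Pads are 19 mm wide; open, the fingers measure 130 mm over their backs; the gripper's body (75 mm by 190 mm) begins 47 mm behind the grasp point.
Start: joints at [-1.353, 0.342, 1.524, -0, 1.275, -0.146], TCP at [0.187, -0.491, 0.227] pointing down, gripper open.
Joint ranges: [-2.53, 2.53], [-0.77, 2.02], [0.04, 2.7], [-1, 4.14], [0.28, 2.66], [-3.11, 3.11]. Speed limits (rad/s): [2.57, 2.57, 3.14, 3.14, 3.14, 3.14].

INTERFACE

Orientations are given as [roll, pitch, yaw] about the fixed x, y, z axes, in that order (R = Rz(yaw) Ry(pitch) Rx(roll)).
In Python, from cell import robot, read_camera, nets gives the robot as it stands. The module is installed in compiled form; this text tells all that it offers.
- The arm moves only by the tool carry_out, never from a script. Its arguments are lists of equal length, an entry for each row: "translation": the shift along the tool's x, y, z in m, a list of three; "turn": the turn, a rotation vector about the tool's x, y, z in rad, a list of three; "gripper": the gripper's target within -1 to 1 (shut at 1, half-way at 0, fully open at -1). A call has 1 to 10 rows; each row shifts and turns the commanded pose from where the row before left it, along the tool's axes as they then stand; what a row does not reach is not made up. A row lasts 1/10 s, in which the tool goes at most 50 mm and 8.59 degrees, less where a joint would pass 70% of its speed; a pose out of reach is approached as far as the arm can. A call with a gripper value outside its range is refused whole. The fingers move at their own pace and stop on an object; "squeeze" is the grip in N (left out, the last holds). Time passes only in rows, so rows that do not move let the fingers close. It gives the time, the measured TCP pose, the force and the opening at its end, in the units of the state.
- robot.observe(): the state, without advancing time (a new reading comes with each control period).
- read_camera(name): name is "scene" or "top" or "wrist"; returns a dict with "img" (384x512x3 uint8, red, green, blue), "fx", "fy", "cx", "cy" (pixels), "world_from_camera" (4x4, takes a point from camera to world coordinates). Camera axes: x right, y down, z forward; pixel columns grow to the right and rows downward; lengths in m; the calibration is good to about 2 mm. A picture is of the moment at which its call begins. There is no depth.
- robot.hand_in(): hands the job in, once; it reports no verdict.
Trained networks look in a picture, given as the dict that the camera call returned (one of the last four; its "shot" number tells which), for a name from the list of things; names that differ only in an ending like _2 or _b are one class to them, and where a whole thing is asked for, a point or a joint stands for the part that bears it (a point fixed in the world has none). Each returns a list of dicts, best first, with "score" (0 to 1); they miss things now and then, are a little off and sometimes report something else, mostly with a low value. They report only what shows in the picture. A call takes as long as a camera call. They do not tell look-alikes from the thing itself.
- nets.regions_of(picture, name): "region" (384x512 bool, what is visible of it) and "pixel" ([column, row] in pixels, amid what is visible of it).
- nets.tip_of(picture, name): "pixel" ([column, row] in pixels: a listed point, or the origin of a listed thing).
The state is a dict: "time": time; "qpos": joint angles; "qvel": joint speeds; "joint_efforts": joint torques, N m; "tool_pos": TCP position; "tool_rot": TCP orientation; "contact_force": force on the tool from outside, world axes, zero at the start; "torque": the same for the moment, N m; "opening": finger opening in m.
Only numpy, scipy, OpenCV 4.12 (cv2) and the standard library are available. Lean on these libraries where they do the work, as an engineer would, in place of code of your own. Each camera call takes 0.05 s, during which the arm holds its last target. There are 200 camera calls.

TASK

After the dusting, each of four things on the hall console lies on another's pad: put the white thermostat dial cover on the round pad, the wooden shoehorn on the oblong pad lying along it, the long key on the large square pad and the short key on the small square pad, each in the middle of its pad and resting flat, right way up, as it lies now. A pad has room for only one thing, so use the empty cork trivet as the parking spot on the way and leave it empty at the end. Do not shift the green bowl.

Things in the scene. Friction and masses are not known exactly. Their poses are not given: they have to be found in the camera images.
- dial_mid (a point): White plastic thermostat dial cover: an upright-sided disc 50 mm in diameter and 22 mm tall with a raised bar grip 40 x 9 x 8 mm across its top (bar along the point's x), 30 mm tall in all. The point is on its axis, 15 mm above its underside; z is up. Starts resting on one of the two square pads.
- shoehorn_mid (a point): Wooden travel shoehorn lying flat, 150 mm long along its x: a straight handle 22 mm wide and 12 mm tall from x = -75 to +20 mm, then a thin scooped blade (38 mm wide, up to 8 mm tall at its rims) to x = +75 mm. The point is at mid-length in the middle of the handle's width, 6 mm above its underside; grip across the handle here. Starts resting on one of the two square pads.
- long_key_mid (a point): Long steel door key lying flat, 96 mm long along its x: a rectangular black plastic head 36 x 24 mm, 12 mm tall, centred at x = -30 mm, and a steel blade 8 mm wide, 5 mm tall with teeth on the +y side, reaching to x = +48 mm. The point is at mid-length, 6 mm above its underside. Head and blade both lie on the surface. Starts resting on the round or the oblong pad.
- short_key_mid (a point): Short steel key lying flat, 58 mm long along its x: a round black plastic head 22 mm in diameter, 12 mm tall, centred at x = -18 mm, and a steel blade 7 mm wide, 5 mm tall, reaching to x = +29 mm. The point is at mid-length, 6 mm above its underside. Starts resting on the round or the oblong pad, whichever the long key is not on.
- round_pad_mid (a point): Round pale-wood pad, 100 mm in diameter, 8 mm thick, fixed. The point is the middle of its top face. Place of the dial cover.
- long_pad_mid (a point): Oblong pale-wood pad, 170 mm (along its x) by 70 mm, 8 mm thick, fixed. The point is the middle of its top face. Place of the shoehorn, lying along the pad's x either way round.
- big_square_mid (a point): Large square pale-wood pad, 116 x 116 mm, 8 mm thick, fixed. The point is the middle of its top face. Place of the long key, at any angle.
- small_square_mid (a point): Small square pale-wood pad, 76 x 76 mm, 8 mm thick, fixed. The point is the middle of its top face. Place of the short key, at any angle.
- trivet_mid (a point): Hexagonal cork trivet, 120 mm across flats, 8 mm thick, fixed, empty at the start: the free spot. The point is the middle of its top face.
- bowl: Green ceramic bowl, 100 mm across the rim and 45 mm tall, standing loose beyond the pads; not to be moved. Origin at the centre of its underside.
Not all that is in view belongs to the job. What is shaped like the part that bears long_key_mid but purple or red is not meant.

How it is judged:
On the way:
1. one of the four things is set down and released on the cork trivet (((horizontal distance between dial_mid and trivet_mid below 0.05 m and height (world z) of dial_mid between 0.019 and 0.027 m and angle between dial_mid's own z axis and vertical below 0.15 rad and linear speed of dial below 0.02 m/s and contact force between the fingers and dial below 0.1 N) or (horizontal distance between shoehorn_mid and trivet_mid below 0.05 m and height (world z) of shoehorn_mid between 0.01 and 0.018 m and angle between shoehorn_mid's own z axis and vertical below 0.15 rad and linear speed of shoehorn below 0.02 m/s and contact force between the fingers and shoehorn below 0.1 N) or (horizontal distance between long_key_mid and trivet_mid below 0.05 m and height (world z) of long_key_mid between 0.01 and 0.018 m and angle between long_key_mid's own z axis and vertical below 0.15 rad and linear speed of long_key below 0.02 m/s and contact force between the fingers and long_key below 0.1 N) or (horizontal distance between short_key_mid and trivet_mid below 0.05 m and height (world z) of short_key_mid between 0.01 and 0.018 m and angle between short_key_mid's own z axis and vertical below 0.15 rad and linear speed of short_key below 0.02 m/s and contact force between the fingers and short_key below 0.1 N))), for 0.2 s.
At the end, for the whole second after the job is handed in: Dial on the round, shoehorn on the oblong (within 0.26 rad of its length), long key on the large square, short key on the small square pad: each within 15 mm of the middle, at resting height (4 mm), tilt under 0.15 rad, still and released (horizontal distance between dial_mid and round_pad_mid below 0.015 m and height (world z) of dial_mid between 0.019 and 0.027 m and angle between each of dial_mid, shoehorn_mid, long_key_mid, short_key_mid's own z axis and vertical below 0.15 rad and linear speed of each of dial, shoehorn, long_key, short_key below 0.02 m/s and contact force between the fingers and dial below 0.1 N and horizontal distance between shoehorn_mid and long_pad_mid below 0.015 m and height (world z) of shoehorn_mid between 0.01 and 0.018 m and contact force between the fingers and shoehorn below 0.1 N and horizontal distance between long_key_mid and big_square_mid below 0.015 m and height (world z) of long_key_mid between 0.01 and 0.018 m and contact force between the fingers and long_key below 0.1 N and horizontal distance between short_key_mid and small_square_mid below 0.015 m and height (world z) of short_key_mid between 0.01 and 0.018 m and contact force between the fingers and short_key below 0.1 N and angle between the x axis of shoehorn_mid and the x axis of long_pad_mid, either way round below 0.26 rad); the robot touches nothing.
It fails at once if the green bowl is shifted by more than 15 mm (distance of bowl from where it was at the start of the episode above 0.015 m).
It also fails if it takes over 128 s, if anything falls off the work surface, if the arm or the gripper's body presses on something with over 40 N, if the wrist force passes 120 N, or if a joint passes its speed limit or range.

## Working session

There is one attempt and no reset: what is moved stays moved. The work goes in short steps, Python scripts to look and compute and a tool call to move; the robot and the scene stay as the last step left them, time stands still between calls to the robot, and variables do not carry over. Pictures are saved under pics/ and viewed, about 12 in all and at most 16, crops included, and the job is handed in when it is done.

Besides the shell and the picture viewer there is one more tool, called after "Request:" in YAML: its name, and indented under it one key for each argument. carry_out: Moves the arm, as the interface text tells. Its arguments: {"type":"object","properties":{"translation":{"type":"array","items":{"type":"array","items":{"type":"number"}}},"turn":{"type":"array","items":{"type":"array","items":{"type":"number"}}},"gripper":{"type":"array","items":{"type":"number"}},"squeeze":{"type":"number"}},"required":["translation","turn","gripper"]}

```bash
mkdir -p pics; cat > h.py <<'E'
from cell import robot, read_camera, nets
import numpy as np, cv2
def ray(p,px):
    T=np.array(p["world_from_camera"]);d=T[:3,:3]@np.array([(px[0]-p["cx"])/p["fx"],(px[1]-p["cy"])/p["fy"],1.]);return T[:3,3],d
def onz(p,px,z):
    o,d=ray(p,px);return o+d*(z-o[2])/d[2]
def proj(p,X):
    T=np.array(p["world_from_camera"]);c=T[:3,:3].T@(np.array(X)-T[:3,3]);return np.array([p["fx"]*c[0]/c[2]+p["cx"],p["fy"]*c[1]/c[2]+p["cy"]])
def save(p,n): cv2.imwrite(f"pics/{n}.png",cv2.cvtColor(p["img"],cv2.COLOR_RGB2BGR))
def tri(rs):
    A=np.zeros((3,3));b=np.zeros(3)
    for o,d in rs:
        d=d/np.linalg.norm(d);M=np.eye(3)-np.outer(d,d);A+=M;b+=M@o
    return np.linalg.solve(A,b)
E
python3 - <<'E'
from h import *
np.set_printoptions(precision=4,suppress=True)
t=read_camera("top");s=read_camera("scene");save(t,"top0");save(s,"scene0")
for n in ["dial_mid","shoehorn_mid","long_key_mid","short_key_mid","round_pad_mid","long_pad_mid","big_square_mid","small_square_mid","trivet_mid","bowl"]:
    a=nets.tip_of(t,n);b=nets.tip_of(s,n)
    print(n)
    for x in a[:3]: print("  top",x["score"],np.array(x["pixel"]),onz(t,x["pixel"],.012))
    for x in b[:3]: print("  scn",x["score"],np.array(x["pixel"]),onz(s,x["pixel"],.012))
    if a and b: print("  tri",tri([ray(t,a[0]["pixel"]),ray(s,b[0]["pixel"])]))
print(robot.observe())
E
```

```text
dial_mid
  top 0.69 [399.1 182.6] [ 0.5967 -0.3272  0.012 ]
  scn 0.93 [ 98.8 223.8] [ 0.5814 -0.3211  0.012 ]
  tri [ 0.5934 -0.3191  0.0288]
shoehorn_mid
  top 0.9 [349.1 252.2] [ 0.4083 -0.1836  0.012 ]
  scn 0.77 [158.5 169.7] [ 0.4141 -0.1837  0.012 ]
  tri [ 0.4086 -0.1847  0.006 ]
long_key_mid
  top 0.73 [209.9 249.3] [0.418  0.1894 0.012 ]
  top 0.66 [114.7 155.4] [0.6794 0.4575 0.012 ]
  top 0.6 [165.4 188. ] [0.5862 0.3136 0.012 ]
  scn 0.78 [354.9 212.3] [0.5934 0.3081 0.012 ]
  scn 0.68 [364.2 173.7] [0.4686 0.3603 0.012 ]
  scn 0.63 [416.8 233.9] [0.6687 0.4428 0.012 ]
  tri [ 0.4505  0.2849 -0.1601]
short_key_mid
  top 0.58 [277.8 227.1] [0.4767 0.0062 0.012 ]
  top 0.51 [161.6 187.1] [0.5888 0.3242 0.012 ]
  scn 0.6 [229.8 181.6] [0.4698 0.0033 0.012 ]
  tri [0.4759 0.0048 0.0189]
round_pad_mid
  top 0.82 [168. 187.] [0.5889 0.3065 0.012 ]
  scn 0.72 [359.1 212. ] [0.5932 0.3187 0.012 ]
  tri [0.5908 0.3134 0.0088]
long_pad_mid
  top 0.76 [277.1 231. ] [0.4662 0.0082 0.012 ]
  scn 0.64 [229.7 184.4] [0.4794 0.0025 0.012 ]
  scn 0.49 [294.6 163.9] [0.4199 0.1808 0.012 ]
[... 511 characters left out ...]
0.4278 0.1835 0.012 ]
  tri [ 0.4152  0.1881 -0.0019]
bowl
  top 0.84 [271.7 147.9] [0.6973 0.0202 0.012 ]
  top 0.56 [278.8 229.9] [0.4691 0.0036 0.012 ]
  scn 0.69 [237.5 256. ] [0.6981 0.0092 0.012 ]
  tri [0.6975 0.0147 0.0103]
{'time': 1.1, 'qpos': array([-1.353 ,  0.342 ,  1.5241, -0.    ,  1.2754, -0.146 ]), 'qvel': array([ 0.001 ,  0.0001,  0.0016, -0.0017,  0.0007, -0.0014]), 'joint_efforts': array([  0.0021, -43.1137, -24.4479,   0.0721,   0.0484,   0.    ]), 'tool_pos': array([ 0.1868, -0.4907,  0.2267]), 'tool_rot': array([ 3.1416, -0.0001, -1.207 ]), 'contact_force': array([-1.1157,  0.0738,  1.2292]), 'torque': array([ 0.0225, -0.0107, -0.0158]), 'opening': 0.09192121260885175}
```

```bash
python3 -c "
import cv2;cv2.imwrite('pics/both.png',cv2.vconcat([cv2.imread('pics/top0.png'),cv2.imread('pics/scene0.png')])[:, :])"
```

```text
(no output)
```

View pics/top0.png

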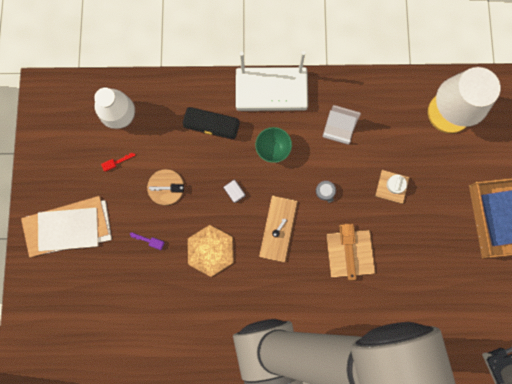

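View pics/scene0.png

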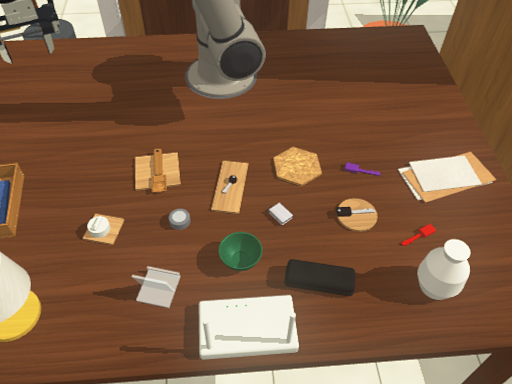

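Top view: the dial (397,185) is on the small square, the shoehorn (350,253) on the large square, the short key (280,228) on the oblong and the long key (166,188) on the round pad. The trivet is at (210,251). The red key (118,162) and purple key (148,241) are decoys.
Plan: short key to the trivet, shoehorn to the oblong, long key to the large square, dial to the round pad, short key to the small square.

```bash
cat >> h.py <<'E'
def plan(x,y,z,yaw,start=None,n=None):
    """print rows (tool axes) from the present pose to x,y,z,yaw; yaw taken mod pi, nearest allowed"""
    s=robot.observe();p0=s["tool_pos"];r=s["tool_rot"];y0=r[2]
    if start is not None: p0=np.array(start[:3]);y0=start[3]
    else: print("tilt",np.round([abs(r[0])-np.pi,r[1]],4),"pos",np.round(p0,4),"yaw",round(y0,3))
    q1=np.arctan2(y,x);c=[yaw+k*np.pi for k in range(-4,5)]
    c=[a for a in c if abs(q1-a)<2.6]
    yt=min(c,key=lambda a:abs(q1-a-(np.arctan2(p0[1],p0[0])-y0 if start is not None else s["qpos"][5])))
    dy=yt-y0; dy=(dy+np.pi)%(2*np.pi)-np.pi
    D=np.array([x,y,z])-p0
    k=n or int(max(np.ceil(np.linalg.norm(D)/.047),np.ceil(abs(dy)/.145),1))
    T=[];W=[];a=y0
    for i in range(k):
        R=np.array([[np.cos(a),np.sin(a),0],[np.sin(a),-np.cos(a),0],[0,0,-1]])
        T.append([round(float(v),4) for v in R.T@(D/k)]);W.append([0,0,round(float(-dy/k),4)]);a+=dy/k
    print(k,"rows to yaw",round(yt,3));
    for i in range(0,k,10): print(T[i:i+10],"\n",W[i:i+10])
E
python3 - <<'E'
from h import *
plan(.45,0.0,.30,-2.17)
p=read_camera("wrist");print(np.round(p["world_from_camera"],3),p["fx"])
E
```

```text
tilt [-0.     -0.0001] pos [ 0.1868 -0.4907  0.2267] yaw -1.207
16 rows to yaw 0.972
[[-0.0228, -0.0263, -0.0046], [-0.019, -0.0291, -0.0046], [-0.0149, -0.0314, -0.0046], [-0.0105, -0.0332, -0.0046], [-0.0059, -0.0343, -0.0046], [-0.0012, -0.0348, -0.0046], [0.0036, -0.0346, -0.0046], [0.0082, -0.0338, -0.0046], [0.0127, -0.0324, -0.0046], [0.017, -0.0304, -0.0046]] 
 [[0, 0, -0.1362], [0, 0, -0.1362], [0, 0, -0.1362], [0, 0, -0.1362], [0, 0, -0.1362], [0, 0, -0.1362], [0, 0, -0.1362], [0, 0, -0.1362], [0, 0, -0.1362], [0, 0, -0.1362]]
[[0.021, -0.0278, -0.0046], [0.0246, -0.0247, -0.0046], [0.0277, -0.0211, -0.0046], [0.0303, -0.0172, -0.0046], [0.0323, -0.0129, -0.0046], [0.0338, -0.0084, -0.0046]] 
 [[0, 0, -0.1362], [0, 0, -0.1362], [0, 0, -0.1362], [0, 0, -0.1362], [0, 0, -0.1362], [0, 0, -0.1362]]
[[ 0.357 -0.889 -0.288  0.264]
 [-0.934 -0.34  -0.109 -0.46 ]
 [-0.001  0.308 -0.951  0.386]
 [ 0.     0.     0.     1.   ]] 296.1543533827781
```

```bash
cat >> h.py <<'E'
def plan(x,y,z,yaw,start=None):
    """turn in place, then shift: prints n x row for each; yaw mod pi"""
    s=robot.observe();p0=s["tool_pos"];r=s["tool_rot"];y0=r[2];q6=s["qpos"][5]
    if start is not None:
        q6=q6+np.arctan2(start[1],start[0])-np.arctan2(p0[1],p0[0])-(start[3]-y0);p0=np.array(start[:3]);y0=start[3]
    else: print("tilt",np.round([abs(r[0])-np.pi,r[1]],4),"pos",np.round(p0,4),"yaw",round(y0,3))
    q1=np.arctan2(y,x);q1n=np.arctan2(p0[1],p0[0]);c=[y0+(yaw-y0+np.pi/2)%np.pi-np.pi/2+k*np.pi for k in(-1,0,1)]
    c=[a for a in c if abs(q6+q1-q1n-(a-y0))<2.7]
    yt=min(c,key=lambda a:abs(a-y0));dy=yt-y0
    D=np.array([x,y,z])-p0
    R=np.array([[np.cos(yt),np.sin(yt),0],[np.sin(yt),-np.cos(yt),0],[0,0,-1]]);d=R.T@D
    k=max(1,int(np.ceil(abs(dy)/.145)));m=max(1,int(np.ceil(np.linalg.norm(D)/.047)))
    print("turn",k,"x",round(-dy/k,4)," shift",m,"x",np.round(d/m,4).tolist()," end yaw",round(yt,3))
E
python3 - <<'E'
from h import *
plan(.45,0.0,.30,-2.17)
E
```

```text
tilt [-0.     -0.0001] pos [ 0.1868 -0.4907  0.2267] yaw -1.207
turn 7 x 0.1376  shift 12 x [-0.0461, 0.005, -0.0061]  end yaw -2.17
```

Request:
carry_out:
  translation:
    - [0,0,-0.01]
    - [0,0,-0.01]
    - [0,0,-0.01]
    - [0,0,-0.01]
    - [0,0,-0.01]
    - [0,0,-0.01]
    - [0,0,-0.01]
    - [-0.046,0.005,0]
    - [-0.046,0.005,0]
    - [-0.046,0.005,0]
  turn:
    - [0,0,0.1376]
    - [0,0,0.1376]
    - [0,0,0.1376]
    - [0,0,0.1376]
    - [0,0,0.1376]
    - [0,0,0.1376]
    - [0,0,0.1376]
    - [0,0,0]
    - [0,0,0]
    - [0,0,0]
  gripper: [-1,-1,-1,-1,-1,-1,-1,-1,-1,-1]

```text
time: 2.15
tool_pos: [0.2526, -0.3669, 0.2966]
tool_rot: [-3.141, 0.0, -2.171]
contact_force: [0.1, -0.5, -0.2]
opening: 0.0915
```

Request:
carry_out:
  translation:
    - [-0.046,0.005,0]
    - [-0.046,0.005,0]
    - [-0.046,0.005,0]
    - [-0.046,0.005,0]
    - [-0.046,0.005,0]
    - [-0.046,0.005,0]
    - [-0.046,0.005,0]
    - [-0.046,0.005,0]
    - [-0.046,0.005,0]
    - [0,0,0]
  turn:
    - [0,0,0]
    - [0,0,0]
    - [0,0,0]
    - [0,0,0]
    - [0,0,0]
    - [0,0,0]
    - [0,0,0]
    - [0,0,0]
    - [0,0,0]
    - [0,0,0]
  gripper: [-1,-1,-1,-1,-1,-1,-1,-1,-1,-1]

```text
time: 3.15
tool_pos: [0.4502, 0.0034, 0.2965]
tool_rot: [3.141, 0.002, -2.164]
contact_force: [0.8, -0.7, -0.0]
opening: 0.0918
```

```bash
python3 - <<'E'
from h import *
np.set_printoptions(precision=4,suppress=True)
s=robot.observe();print(s["tool_pos"],s["tool_rot"])
p=read_camera("wrist");save(p,"w1")
for n,z in [("short_key_mid",.014),("long_pad_mid",.008),("trivet_mid",.008)]:
    for x in nets.tip_of(p,n)[:2]: print(n,x["score"],np.array(x["pixel"]),onz(p,x["pixel"],z))
for n,z in [("short_key_mid",.014),("long_pad_mid",.008),("trivet_mid",.008)]:
    for x in nets.regions_of(p,n)[:2]:
        m=x["region"].astype(np.uint8);r=cv2.minAreaRect(cv2.findNonZero(m));b=cv2.boxPoints(r)
        w=np.array([onz(p,q,z)[:2] for q in b]);print(n,x["score"],m.sum(),"rect",b.ravel(),"\n",w.ravel(),w.mean(0))
E
```

```text
[0.4502 0.0034 0.2965] [ 3.1413  0.0017 -2.1639]
short_key_mid 0.84 [250.5 142.2] [0.4752 0.0034 0.014 ]
long_pad_mid 0.81 [248.8 143.1] [0.4749 0.0069 0.008 ]
trivet_mid 0.72 [175.3 232.9] [0.4207 0.1924 0.008 ]
short_key_mid 0.6 3178 rect [130.962  236.7453 163.4701 180.8315 229.8994 219.4531 197.3913 275.367 ] 
 [0.4573 0.2543 0.5012 0.1487 0.3915 0.1011 0.3381 0.2082] [0.422  0.1781]
short_key_mid 0.55 209 rect [245. 124. 257. 124. 257. 161. 245. 161.] 
 [ 0.5014 -0.0049  0.4916 -0.0194  0.4463  0.0112  0.4565  0.0263] [0.4739 0.0033]
long_pad_mid 0.64 5145 rect [203.9659  95.356  249.7911  77.6806 291.6509 186.2061 245.8257 203.8815] 
 [ 0.5669  0.0217  0.5497 -0.0463  0.3815 -0.0108  0.3975  0.066 ] [0.4739 0.0076]
trivet_mid 0.65 4964 rect [204.5517  96.3793 249.5517  78.3793 292.0345 184.5862 247.0345 202.5862] 
 [ 0.5654  0.0218  0.5491 -0.0455  0.3835 -0.0127  0.3982  0.0631] [0.474  0.0067]
trivet_mid 0.61 3075 rect [131.8311 236.2506 163.2175 182.266  229.2122 220.635  197.8258 274.6197] 
 [0.4563 0.2565 0.4994 0.1532 0.3887 0.1052 0.3364 0.2101] [0.4202 0.1812]
```

View pics/w1.png

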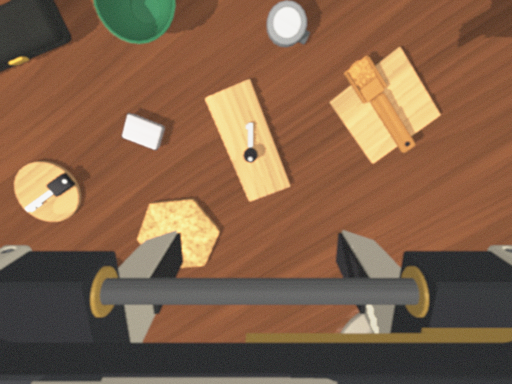

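The wrist view shows the short key with its head at (250,155) and its tip at (250,123) on the oblong pad, centre (248,142). The trivet is at (178,233), the large square with the shoehorn is around (386,106), and the round pad with the long key is at (47,191).

```bash
python3 - <<'E'
from h import *
np.set_printoptions(precision=4,suppress=True)
p=read_camera("wrist");t=read_camera("top");s=read_camera("scene")
h=onz(p,(250,155),.016);e=onz(p,(250,123),.0105);d=e-h;a=np.arctan2(d[1],d[0]);print("skey head",h,"tip",e,np.hypot(*d[:2]),"ang",a)
for n in ["short_key_mid","long_pad_mid","shoehorn_mid","big_square_mid","round_pad_mid","long_key_mid"]:
    A=nets.tip_of(p,n);B=nets.tip_of(t,n);C=nets.tip_of(s,n)
    if A and B and C: print(n,A[0]["score"],A[0]["pixel"],onz(p,A[0]["pixel"],.012),"tri wt",tri([ray(p,A[0]["pixel"]),ray(t,B[0]["pixel"])]),"all",tri([ray(q,L[0]["pixel"]) for q,L in((p,A),(t,B),(s,C))]))
c=np.array([onz(p,q,.008)[:2] for q in [(331,101),(402,47),(440,114),(374,163)]]);print("big",c.ravel(),c.mean(0),[np.hypot(*(c[i]-c[i-1])) for i in range(4)])
c=np.array([onz(p,q,.008)[:2] for q in [(47,161),(47,221.5),(14,188),(81,190)]]);print("round",c.ravel(),c.mean(0))
g=d[:2]/np.hypot(*d[:2]); 
yaw=a+np.pi/2
plan(h[0],h[1],.10,yaw)
E
```

```text
skey head [0.4582 0.0084 0.016 ] tip [ 0.4962 -0.018   0.0105] 0.04631024795663811 ang -0.6064388491287416
short_key_mid 0.6 [246.3, 142.1] [0.4766 0.0024 0.012 ] tri wt [ 0.5028 -0.1023  0.7109] all [ 0.5542 -0.0912  0.2407]
big_square_mid 0.89 [379.9, 110.6] [ 0.4046 -0.1829  0.012 ] tri wt [ 0.4058 -0.1808  0.0175] all [ 0.4049 -0.185   0.0062]
round_pad_mid 0.77 [43.5, 194.4] [0.5903 0.3135 0.012 ] tri wt [0.587  0.3147 0.0098] all [0.5884 0.3173 0.0039]
long_key_mid 0.85 [42.9, 196.0] [0.589  0.3162 0.012 ] tri wt [0.5843 0.3171 0.01  ] all [0.5844 0.3142 0.0103]
big [ 0.4554 -0.132   0.4616 -0.2478  0.3496 -0.2544  0.3392 -0.1408] [ 0.4015 -0.1938] [np.float64(0.11655192243736445), np.float64(0.11592222933552267), np.float64(0.11218507307923613), np.float64(0.11404654018407642)]
round [0.6256 0.2719 0.5551 0.347  0.6247 0.3472 0.5625 0.2622] [0.592  0.3071]
tilt [-0.0001 -0.0001] pos [ 0.4487 -0.001   0.2967] yaw -2.17
turn 1 x 0.0071  shift 5 x [-0.0026, -0.0005, 0.0393]  end yaw -2.177
```

Request:
carry_out:
  translation:
    - [-0.003,0,0.04]
    - [-0.003,0,0.04]
    - [-0.003,0,0.04]
    - [-0.002,-0.001,0.04]
    - [-0.002,-0.001,0.04]
    - [0,0,0.04]
    - [0,0,0.025]
    - [0,0,0.02]
    - [0,0,0]
    - [0,0,0]
  turn:
    - [0,0,0]
    - [0,0,0]
    - [0,0,0]
    - [0,0,0]
    - [0,0,0]
    - [0,0,0]
    - [0,0,0]
    - [0,0,0]
    - [0,0,0]
    - [0,0,0]
  gripper: [-1,-1,-1,-1,-1,-1,-1,-1,-1,-1]
  squeeze: 15

```text
time: 5.55
tool_pos: [0.4579, 0.0085, 0.0119]
tool_rot: [3.141, -0.0, -2.17]
contact_force: [0.3, -0.4, 0.1]
opening: 0.0917
```

Request:
carry_out:
  translation:
    - [0,0,0]
    - [0,0,0]
    - [0,0,0]
    - [0,0,0]
    - [0,0,0]
    - [0,0,0]
    - [0,0,0]
    - [0,0,0]
    - [0,0,0]
    - [0,0,0]
  turn:
    - [0,0,0]
    - [0,0,0]
    - [0,0,0]
    - [0,0,0]
    - [0,0,0]
    - [0,0,0]
    - [0,0,0]
    - [0,0,0]
    - [0,0,0]
    - [0,0,0]
  gripper: [1,1,1,1,1,1,1,1,1,1]

```text
time: 6.55
tool_pos: [0.4577, 0.0086, 0.0117]
tool_rot: [-3.142, -0.0, -2.17]
contact_force: [-0.6, 0.2, -1.4]
opening: 0.0214
```

```bash
python3 - <<'E'
from h import *
s=robot.observe();print(s)
z=s["tool_pos"];yw=s["tool_rot"][2]
# key mid is 18mm ahead along key x (angle -0.6064)
o=0.018*np.array([np.cos(-.6064),np.sin(-.6064)])
st=[z[0],z[1],.09,yw]
plan(.418-o[0],.187-o[1],.09,yw,st)
E
```

```text
{'time': 6.55, 'qpos': array([-1.48876690e-01,  5.32304980e-01,  1.95396976e+00, -1.14832737e-04,
        6.55330298e-01,  2.02136623e+00]), 'qvel': array([-1.21289214e-03,  4.95168348e-04, -7.13258221e-05,  1.88577035e-04,
        3.47519906e-04, -5.93403273e-04]), 'joint_efforts': array([-6.44076336e-02, -4.19593191e+01, -1.37062517e+01, -2.41324701e-02,
       -8.39164853e-02,  4.94656313e-03]), 'tool_pos': array([0.45770391, 0.00858268, 0.01167584]), 'tool_rot': array([-3.14157333e+00, -6.83908585e-05, -2.17015188e+00]), 'contact_force': array([-0.57760038,  0.19652024, -1.392724  ]), 'torque': array([0.05671144, 0.05558967, 0.03003398]), 'opening': 0.021424091455615968}
turn 1 x -0.0  shift 5 x [-0.025, 0.0303, 0.0]  end yaw -2.17
```

Request:
carry_out:
  translation:
    - [0,0,-0.03]
    - [0,0,-0.03]
    - [-0.025,0.03,0]
    - [-0.025,0.03,0]
    - [-0.025,0.03,0]
    - [-0.025,0.03,0]
    - [-0.025,0.03,0]
    - [0,0,0.03]
    - [0,0,0.02]
    - [0,0,0.01]
  turn:
    - [0,0,0]
    - [0,0,0]
    - [0,0,0]
    - [0,0,0]
    - [0,0,0]
    - [0,0,0]
    - [0,0,0]
    - [0,0,0]
    - [0,0,0]
    - [0,0,0]
  gripper: [1,1,1,1,1,1,1,1,1,1]

```text
time: 7.55
tool_pos: [0.4032, 0.1965, 0.0104]
tool_rot: [3.14, -0.002, -2.169]
contact_force: [-6.6, 1.6, 18.6]
opening: 0.0214
```

Request:
carry_out:
  translation:
    - [0,0,0]
    - [0,0,0]
    - [0,0,0]
    - [0,0,0]
    - [0,0,0]
    - [0,0,0]
    - [0,0,0]
    - [0,0,-0.02]
    - [0,0,-0.04]
    - [0,0,-0.04]
  turn:
    - [0,0,0]
    - [0,0,0]
    - [0,0,0]
    - [0,0,0]
    - [0,0,0]
    - [0,0,0]
    - [0,0,0]
    - [0,0,0]
    - [0,0,0]
    - [0,0,0]
  gripper: [1,1,-1,-1,-1,-1,-1,-1,-1,-1]

```text
time: 8.55
tool_pos: [0.4037, 0.1962, 0.1124]
tool_rot: [3.14, -0.002, -2.17]
contact_force: [0.8, 0.2, 0.9]
opening: 0.0807
```

```bash
python3 - <<'E'
from h import *
plan(.385,-.19,.26,-1.5)
E
```

```text
tilt [-0.0013 -0.0017] pos [0.4037 0.1962 0.1124] yaw -2.17
turn 5 x -0.1341  shift 9 x [0.0427, 0.0051, -0.0164]  end yaw -1.5
```

Request:
carry_out:
  translation:
    - [0,0,-0.03]
    - [0,0,-0.03]
    - [0,0,-0.03]
    - [0,0,-0.03]
    - [0,0,-0.03]
    - [0.043,0.005,0]
    - [0.043,0.005,0]
    - [0.043,0.005,0]
    - [0.043,0.005,0]
    - [0.043,0.005,0]
  turn:
    - [0,0,-0.134]
    - [0,0,-0.134]
    - [0,0,-0.134]
    - [0,0,-0.134]
    - [0,0,-0.134]
    - [0,0,0]
    - [0,0,0]
    - [0,0,0]
    - [0,0,0]
    - [0,0,0]
  gripper: [-1,-1,-1,-1,-1,-1,-1,-1,-1,-1]

```text
time: 9.55
tool_pos: [0.394, -0.0213, 0.2618]
tool_rot: [-3.141, -0.0, -1.5]
contact_force: [1.2, -0.6, 0.1]
opening: 0.0916
```

Request:
carry_out:
  translation:
    - [0.043,0.005,0]
    - [0.043,0.005,0]
    - [0.043,0.005,0]
    - [0.043,0.005,0]
    - [0,0,0]
    - [0,0,0]
  turn:
    - [0,0,0]
    - [0,0,0]
    - [0,0,0]
    - [0,0,0]
    - [0,0,0]
    - [0,0,0]
  gripper: [-1,-1,-1,-1,-1,-1]

```text
time: 10.15
tool_pos: [0.3863, -0.1932, 0.2614]
tool_rot: [3.141, 0.001, -1.503]
contact_force: [0.9, 0.6, 1.0]
opening: 0.0919
```

```bash
python3 - <<'E'
from h import *
np.set_printoptions(precision=4,suppress=True)
s=robot.observe();print(s["tool_pos"],s["tool_rot"])
p=read_camera("wrist");save(p,"w2");t=read_camera("top");save(t,"top1")
for n,z in [("shoehorn_mid",.014),("big_square_mid",.008),("small_square_mid",.008),("dial_mid",.023),("short_key_mid",.014)]:
    for q,c in((p,"w"),(t,"t")):
        for x in nets.tip_of(q,n)[:1]: print(n,c,x["score"],np.array(x["pixel"]),onz(q,x["pixel"],z))
        for x in nets.regions_of(q,n)[:1]:
            m=x["region"].astype(np.uint8);b=cv2.boxPoints(cv2.minAreaRect(cv2.findNonZero(m)))
            w=np.array([onz(q,k,z)[:2] for k in b]);print("    reg",x["score"],m.sum(),w.ravel(),w.mean(0))
E
```

```text
[ 0.3863 -0.1932  0.2614] [ 3.1409  0.0009 -1.5027]
shoehorn_mid w 0.91 [251.8 144.4] [ 0.4089 -0.1799  0.014 ]
    reg 0.57 2305 [ 0.4839 -0.1587  0.4864 -0.1947  0.3362 -0.2064  0.3334 -0.166 ] [ 0.41   -0.1814]
shoehorn_mid t 0.74 [349.9 250.4] [ 0.413  -0.1856  0.014 ]
    reg 0.56 235 [ 0.4824 -0.1574  0.487  -0.196   0.3404 -0.2085  0.3359 -0.1706] [ 0.4114 -0.1831]
big_square_mid w 0.85 [255.  149.3] [ 0.4015 -0.1846  0.008 ]
    reg 0.68 5379 [ 0.4618 -0.1248  0.4697 -0.2388  0.3527 -0.2518  0.344  -0.1273] [ 0.407  -0.1857]
big_square_mid t 0.58 [350.7 254.4] [ 0.4026 -0.1884  0.008 ]
    reg 0.81 565 [ 0.4589 -0.1241  0.4687 -0.2399  0.3536 -0.2453  0.3439 -0.1311] [ 0.4063 -0.1851]
small_square_mid w 0.8 [364.4   7. ] [ 0.5835 -0.306   0.008 ]
    reg 0.82 1683 [ 0.5586 -0.2592  0.5995 -0.2706  0.5817 -0.3447  0.5394 -0.3357] [ 0.5698 -0.3025]
small_square_mid t 0.72 [390.  185.5] [ 0.5896 -0.303   0.008 ]
    reg 0.77 473 [ 0.5601 -0.2577  0.6362 -0.28    0.6156 -0.357   0.5399 -0.3342] [ 0.5879 -0.3072]
    reg 0.92 789 [ 0.5856 -0.2883  0.5892 -0.3417  0.5669 -0.3465  0.5631 -0.2921] [ 0.5762 -0.3172]
dial_mid t 0.68 [396.  182.1] [ 0.5961 -0.3157  0.023 ]
    reg 0.85 317 [ 0.616  -0.2897  0.6156 -0.3439  0.566  -0.3411  0.5663 -0.2872] [ 0.591  -0.3154]
short_key_mid t 0.58 [208.7 248.4] [0.4203 0.1925 0.014 ]
    reg 0.41 72 [0.4028 0.2076 0.4465 0.186  0.4384 0.1698 0.3947 0.1914] [0.4206 0.1887]
```

View pics/w2.png

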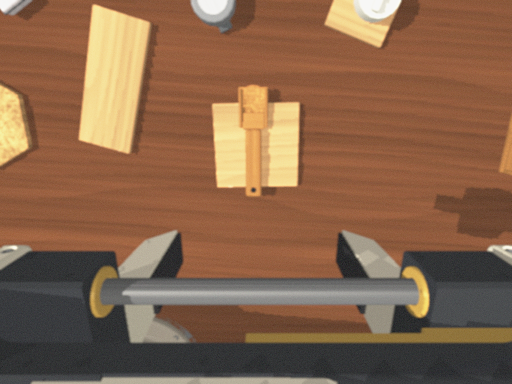

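The shoehorn lies along the image's vertical, from its blade end (253,86) to its handle end (254,195), on the large square (213–300, 103–188). The empty oblong pad has corners (93,6), (151,22), (131,153) and (79,138).

```bash
python3 - <<'E'
from h import *
np.set_printoptions(precision=4,suppress=True)
p=read_camera("wrist")
h=onz(p,(254,195),.014);e=onz(p,(253.5,86),.012);d=e-h;a=np.arctan2(d[1],d[0]);m=(h+e)/2;print(h,e,np.hypot(*d[:2]),a,m)
for n,q in (("long",[(93,6),(151,22),(131,153),(79,138)]),("big",[(213,103),(300,102),(299,186),(218,188)])):
    c=np.array([onz(p,k,.008)[:2] for k in q]);print(n,c.ravel(),c.mean(0),[np.hypot(*(c[i]-c[i-1])) for i in range(4)],np.arctan2(*((c[0]+c[1]-c[2]-c[3])[::-1])))
plan(m[0],m[1],.015,a+np.pi/2)
plan(.474,.0075,.09,-.232+np.pi/2,[m[0],m[1],.09,a-np.pi/2])
E
```

```text
[ 0.3369 -0.1875  0.014 ] [ 0.4846 -0.177   0.012 ] 0.14813650359245437 0.07097420273999078 [ 0.4108 -0.1822  0.013 ]
long [ 0.562   0.0238  0.5498 -0.0459  0.3844 -0.0113  0.4002  0.0591] [0.4741 0.0065] [np.float64(0.1656597700342366), np.float64(0.07074915079447132), np.float64(0.1689960532420464), np.float64(0.07215589450257595)] -0.21035352606088142
big [ 0.4597 -0.1244  0.4692 -0.24    0.3533 -0.2518  0.3419 -0.1345] [ 0.406  -0.1877] [np.float64(0.11825529221630986), np.float64(0.11592038764554449), np.float64(0.11651460792770332), np.float64(0.11783830170059759)] 0.09344336124222222
tilt [-0.     -0.0001] pos [ 0.3867 -0.1928  0.2617] yaw -1.5
turn 1 x -0.0004  shift 6 x [-0.0015, -0.0041, 0.0411]  end yaw -1.5
turn 3 x 0.101  shift 5 x [-0.0398, -0.0036, 0.0]  end yaw -1.803
```

Request:
carry_out:
  translation:
    - [-0.002,-0.004,0.04]
    - [-0.002,-0.004,0.04]
    - [-0.002,-0.004,0.04]
    - [-0.001,-0.004,0.04]
    - [-0.001,-0.004,0.04]
    - [-0.001,-0.0045,0.03]
    - [0,0,0.01]
    - [0,0,0.01]
    - [0,0,0]
    - [0,0,0]
  turn:
    - [0,0,0]
    - [0,0,0]
    - [0,0,0]
    - [0,0,0]
    - [0,0,0]
    - [0,0,0]
    - [0,0,0]
    - [0,0,0]
    - [0,0,0]
    - [0,0,0]
  gripper: [-1,-1,-1,-1,-1,-1,-1,-1,-1,-1]
  squeeze: 20

```text
time: 12.3
tool_pos: [0.4111, -0.1826, 0.0127]
tool_rot: [-3.14, -0.001, -1.5]
contact_force: [-0.8, 0.6, -1.0]
opening: 0.0919
```

Request:
carry_out:
  translation:
    - [0,0,0]
    - [0,0,0]
    - [0,0,0]
    - [0,0,0]
    - [0,0,0]
    - [0,0,0]
    - [0,0,0]
    - [0,0,0]
    - [0,0,-0.03]
    - [0,0,-0.03]
  turn:
    - [0,0,0]
    - [0,0,0]
    - [0,0,0]
    - [0,0,0]
    - [0,0,0]
    - [0,0,0]
    - [0,0,0]
    - [0,0,0]
    - [0,0,0]
    - [0,0,0]
  gripper: [1,1,1,1,1,1,1,1,1,1]

```text
time: 13.3
tool_pos: [0.4099, -0.1817, 0.0718]
tool_rot: [3.139, 0.002, -1.5]
contact_force: [0.2, 0.3, 0.1]
opening: 0.0164
```

```bash
python3 - <<'E'
from h import *
print(robot.observe()["opening"])
plan(.474,.0068,.072,-.22+np.pi/2)
E
```

```text
0.016410516897869615
tilt [-0.0022  0.0016] pos [ 0.4099 -0.1817  0.0718] yaw -1.5
turn 3 x 0.0969  shift 5 x [-0.0396, -0.0043, -0.0]  end yaw -1.791
```

The opening is 16 mm, but the handle should be 22 mm wide. I'll check the grasp.

```bash
python3 - <<'E'
from h import *
s=read_camera("scene");w=read_camera("wrist");print(robot.observe()["opening"])
a=cv2.resize(s["img"][90:240,60:260],(800,600))[:, :];b=w["img"]
o=np.zeros((600,800,3),np.uint8);o[:384,:400]=b[:,56:456];o[:300,400:]=cv2.resize(s["img"][90:240,60:260],(400,300))
cv2.imwrite("pics/g1.png",o[:,:,::-1])
E
```

```text
0.008608611067185317
```

View pics/g1.png

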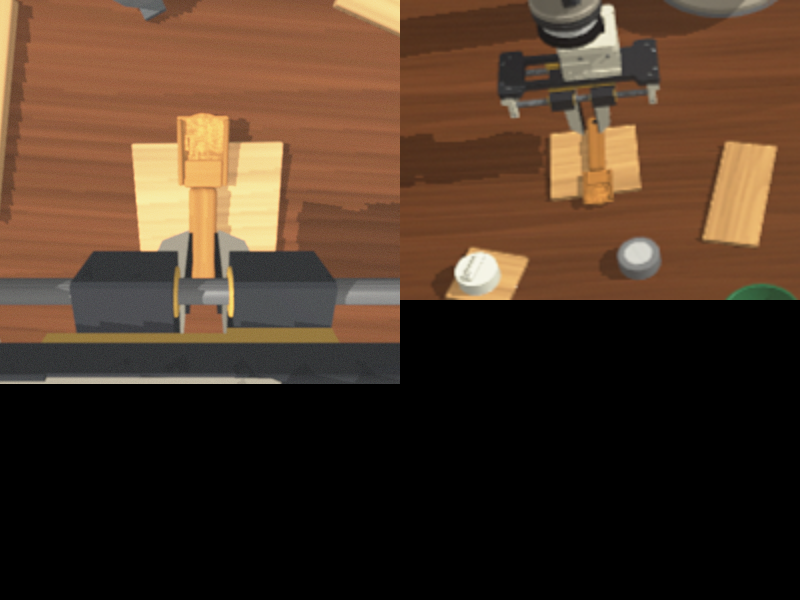

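The fingers hadn't finished closing when I lifted, so the shoehorn stayed on the pad. I'll open and re-measure.

Request:
carry_out:
  translation:
    - [0,0,-0.04]
    - [0,0,-0.04]
    - [0,0,-0.04]
    - [0,0,-0.04]
    - [0,0,-0.03]
    - [0,0,0]
    - [0,0,0]
    - [0,0,0]
    - [0,0,0]
    - [0,0,0]
  turn:
    - [0,0,0]
    - [0,0,0]
    - [0,0,0]
    - [0,0,0]
    - [0,0,0]
    - [0,0,0]
    - [0,0,0]
    - [0,0,0]
    - [0,0,0]
    - [0,0,0]
  gripper: [-1,-1,-1,-1,-1,-1,-1,-1,-1,-1]

```text
time: 14.4
tool_pos: [0.4102, -0.1819, 0.2607]
tool_rot: [3.14, 0.001, -1.5]
contact_force: [0.1, 0.0, 0.2]
opening: 0.0842
```

```bash
python3 - <<'E'
from h import *
np.set_printoptions(precision=4,suppress=True)
s=robot.observe();print(s["tool_pos"],s["opening"])
p=read_camera("wrist")
x=nets.tip_of(p,"shoehorn_mid")[0];print(x["score"],x["pixel"],onz(p,x["pixel"],.014))
x=nets.regions_of(p,"shoehorn_mid")[0];b=cv2.boxPoints(cv2.minAreaRect(cv2.findNonZero(x["region"].astype(np.uint8))))
w=np.array([onz(p,k,.014)[:2] for k in b]);m=w.mean(0);print(x["score"],w.ravel(),m)
plan(m[0],m[1],.0115,.071+np.pi/2)
E
```

```text
[ 0.4102 -0.1819  0.2607] 0.0841667426794385
0.81 [258.2, 161.5] [ 0.4096 -0.1788  0.014 ]
0.71 [ 0.4836 -0.1588  0.4862 -0.1955  0.3378 -0.2086  0.3348 -0.1676] [ 0.4106 -0.1826]
tilt [-0.0006  0.0004] pos [ 0.4105 -0.182   0.2613] yaw -1.5
turn 1 x -0.0004  shift 6 x [0.0001, -0.0, 0.0416]  end yaw -1.5
```

Unmoved. I'll go down again and close for longer.

Request:
carry_out:
  translation:
    - [0,0,0.04]
    - [0,0,0.04]
    - [0,0,0.04]
    - [0,0,0.04]
    - [0,0,0.04]
    - [0,0,0.03]
    - [0,0,0.01]
    - [0,0,0.0095]
    - [0,0,0]
    - [0,0,0]
  turn:
    - [0,0,0]
    - [0,0,0]
    - [0,0,0]
    - [0,0,0]
    - [0,0,0]
    - [0,0,0]
    - [0,0,0]
    - [0,0,0]
    - [0,0,0]
    - [0,0,0]
  gripper: [-1,-1,-1,-1,-1,-1,-1,-1,-1,-1]
  squeeze: 20

```text
time: 15.55
tool_pos: [0.4113, -0.1826, 0.0132]
tool_rot: [-3.14, -0.001, -1.5]
contact_force: [0.3, -0.6, 1.6]
opening: 0.0917
```

Request:
carry_out:
  translation:
    - [0,0,0]
    - [0,0,0]
    - [0,0,0]
    - [0,0,0]
    - [0,0,0]
    - [0,0,0]
    - [0,0,0]
    - [0,0,0]
    - [0,0,0]
    - [0,0,0]
  turn:
    - [0,0,0]
    - [0,0,0]
    - [0,0,0]
    - [0,0,0]
    - [0,0,0]
    - [0,0,0]
    - [0,0,0]
    - [0,0,0]
    - [0,0,0]
    - [0,0,0]
  gripper: [1,1,1,1,1,1,1,1,1,1]

```text
time: 16.55
tool_pos: [0.4106, -0.1821, 0.0122]
tool_rot: [3.142, -0.0, -1.5]
contact_force: [-0.5, -0.3, -0.1]
opening: 0.0218
```

Request:
carry_out:
  translation:
    - [0,0,0]
    - [0,0,0]
    - [0,0,-0.01]
    - [0,0,-0.025]
    - [0,0,-0.025]
    - [0,0,0]
  turn:
    - [0,0,0]
    - [0,0,0]
    - [0,0,0]
    - [0,0,0]
    - [0,0,0]
    - [0,0,0]
  gripper: [1,1,1,1,1,1]

```text
time: 17.15
tool_pos: [0.4123, -0.1832, 0.0753]
tool_rot: [-3.137, -0.004, -1.5]
contact_force: [0.2, -1.2, -1.1]
opening: 0.0219
```

```bash
python3 - <<'E'
from h import *
print(robot.observe()["opening"])
plan(.474,.0068,.072,-.22+np.pi/2)
E
```

```text
0.02186901101040356
tilt [-0.005  -0.0039] pos [ 0.4123 -0.1832  0.0753] yaw -1.5
turn 3 x 0.0969  shift 5 x [-0.0398, -0.0037, 0.0007]  end yaw -1.791
```

Request:
carry_out:
  translation:
    - [0,0,0]
    - [0,0,0]
    - [0,0,0]
    - [-0.039,-0.004,0]
    - [-0.039,-0.004,0]
    - [-0.039,-0.004,0]
    - [-0.04,-0.004,0]
    - [-0.04,-0.004,0]
    - [0,0,0]
    - [0,0,0]
  turn:
    - [0,0,0.097]
    - [0,0,0.097]
    - [0,0,0.097]
    - [0,0,0]
    - [0,0,0]
    - [0,0,0]
    - [0,0,0]
    - [0,0,0]
    - [0,0,0]
    - [0,0,0]
  gripper: [1,1,1,1,1,1,1,1,1,1]

```text
time: 18.15
tool_pos: [0.4727, 0.0065, 0.0717]
tool_rot: [3.141, -0.0, -1.789]
contact_force: [0.2, -0.5, -1.1]
opening: 0.0218
```

```bash
python3 - <<'E'
from h import *
plan(.474,.0068,.0125,-.22+np.pi/2)
E
```

```text
tilt [-0.001  -0.0004] pos [0.4727 0.0065 0.0717] yaw -1.789
turn 1 x 0.002  shift 2 x [-0.0003, -0.0006, 0.0296]  end yaw -1.791
```

Request:
carry_out:
  translation:
    - [0,-0.001,0.02]
    - [0,0,0.02]
    - [0,0,0.01]
    - [0,0,0.005]
    - [0,0,0.004]
    - [0,0,0]
    - [0,0,0]
    - [0,0,0]
    - [0,0,0]
    - [0,0,0]
  turn:
    - [0,0,0]
    - [0,0,0]
    - [0,0,0]
    - [0,0,0]
    - [0,0,0]
    - [0,0,0]
    - [0,0,0]
    - [0,0,0]
    - [0,0,0]
    - [0,0,0]
  gripper: [1,1,1,1,1,1,1,-1,-1,-1]

```text
time: 19.15
tool_pos: [0.4744, 0.0056, 0.0135]
tool_rot: [-3.141, -0.0, -1.791]
contact_force: [0.3, -1.0, 0.1]
opening: 0.0413
```

Request:
carry_out:
  translation:
    - [0,0,0]
    - [0,0,0]
    - [0,0,0]
    - [0,0,-0.03]
    - [0,0,-0.04]
    - [0,0,-0.04]
    - [0,0,-0.04]
    - [0,0,-0.04]
    - [0,0,-0.04]
    - [0,0,0]
  turn:
    - [0,0,0]
    - [0,0,0]
    - [0,0,0]
    - [0,0,0]
    - [0,0,0]
    - [0,0,0]
    - [0,0,0]
    - [0,0,0]
    - [0,0,0]
    - [0,0,0]
  gripper: [-1,-1,-1,-1,-1,-1,-1,-1,-1,-1]

```text
time: 20.15
tool_pos: [0.4767, 0.0052, 0.2486]
tool_rot: [-3.131, 0.001, -1.791]
contact_force: [0.5, -0.0, 0.1]
opening: 0.0918
```

```bash
python3 - <<'E'
from h import *
np.set_printoptions(precision=4,suppress=True)
p=read_camera("wrist");t=read_camera("top")
for q in(p,t):
  for n,z in(("shoehorn_mid",.014),("long_pad_mid",.008)):
    x=nets.tip_of(q,n)[:1]; x and print(n,"tip",x[0]["score"],onz(q,x[0]["pixel"],z)[:2])
    for x in nets.regions_of(q,n)[:1]:
      b=cv2.boxPoints(cv2.minAreaRect(cv2.findNonZero(x["region"].astype(np.uint8))));w=np.array([onz(q,k,z)[:2] for k in b]);print(n,x["score"],w.ravel(),w.mean(0))
for x in nets.tip_of(t,"long_key_mid")[:3]:print(x["score"],onz(t,x["pixel"],.014))
plan(.55,.29,.26,-1.791)
E
```

```text
shoehorn_mid tip 0.74 [0.4758 0.0114]
shoehorn_mid 0.92 [ 0.5515  0.0072  0.5437 -0.0278  0.3968  0.0026  0.4055  0.0417] [0.4744 0.0059]
long_pad_mid tip 0.98 [0.4746 0.0099]
long_pad_mid 0.76 [ 0.5648  0.0216  0.5499 -0.0452  0.3814 -0.0124  0.3982  0.0633] [0.4736 0.0068]
shoehorn_mid tip 0.54 [0.4725 0.0101]
shoehorn_mid 0.56 [ 0.4037  0.032   0.4737  0.0172  0.4699 -0.0015  0.3999  0.0135] [0.4368 0.0153]
long_pad_mid tip 0.75 [0.4684 0.0064]
long_pad_mid 0.97 [ 0.3992  0.0609  0.4823  0.0417  0.4662 -0.0286  0.3834 -0.0088] [0.4328 0.0163]
0.77 [0.6766 0.4498 0.014 ]
0.6 [0.5925 0.3137 0.014 ]
0.5 [0.441  0.3618 0.014 ]
tilt [-0.0011 -0.0001] pos [0.474  0.0056 0.2427] yaw -1.791
turn 1 x -0.0002  shift 7 x [-0.042, -0.0017, -0.0025]  end yaw -1.791
```

The shoehorn is centred on the oblong pad and lies along it. Next is the long key.

Request:
carry_out:
  translation:
    - [0,0,0]
    - [0,0,0]
    - [0,0,0]
    - [0,0,0]
    - [0,0,0]
    - [0,0,0]
    - [0,0,0]
    - [0,0,0]
    - [0,0,0]
    - [0,0,0]
  turn:
    - [0,0,-0.149]
    - [0,0,-0.149]
    - [0,0,-0.149]
    - [0,0,-0.149]
    - [0,0,-0.149]
    - [0,0,-0.149]
    - [0,0,-0.149]
    - [0,0,-0.149]
    - [0,0,-0.149]
    - [0,0,-0.149]
  gripper: [-1,-1,-1,-1,-1,-1,-1,-1,-1,-1]

```text
time: 21.7
tool_pos: [0.4741, 0.0056, 0.243]
tool_rot: [3.141, 0.0, -0.295]
contact_force: [-0.2, -0.5, -0.4]
opening: 0.0918
```

Request:
carry_out:
  translation:
    - [0,0,0]
    - [0,0,0]
    - [0.017,-0.04,-0.002]
    - [0.017,-0.04,-0.002]
    - [0.017,-0.04,-0.002]
    - [0.017,-0.04,-0.002]
    - [0.017,-0.04,-0.002]
    - [0.017,-0.04,-0.002]
    - [0.017,-0.02,-0.002]
    - [0,0,0]
  turn:
    - [0,0,-0.149]
    - [0,0,-0.152]
    - [0,0,0]
    - [0,0,0]
    - [0,0,0]
    - [0,0,0]
    - [0,0,0]
    - [0,0,0]
    - [0,0,0]
    - [0,0,0]
  gripper: [-1,-1,-1,-1,-1,-1,-1,-1,-1,-1]

```text
time: 22.7
tool_pos: [0.5945, 0.2681, 0.2558]
tool_rot: [-3.141, 0.0, 0.001]
contact_force: [-0.3, -0.7, -0.2]
opening: 0.0917
```

```bash
python3 - <<'E'
from h import *
np.set_printoptions(precision=4,suppress=True)
p=read_camera("wrist");save(p,"w3");print(robot.observe()["tool_pos"],robot.observe()["tool_rot"])
for n,z in(("long_key_mid",.014),("round_pad_mid",.008)):
    for x in nets.tip_of(p,n)[:2]: print(n,"tip",x["score"],x["pixel"],onz(p,x["pixel"],z)[:2])
    for x in nets.regions_of(p,n)[:2]:
      b=cv2.boxPoints(cv2.minAreaRect(cv2.findNonZero(x["region"].astype(np.uint8))));w=np.array([onz(p,k,z)[:2] for k in b]);print(n,x["score"],b.ravel(),w.ravel(),w.mean(0))
E
```

```text
[0.5938 0.2663 0.2559] [ 3.1409  0.0013 -0.0003]
long_key_mid tip 0.89 [316.7, 12.4] [0.6617 0.4514]
long_key_mid tip 0.79 [148.8, 86.3] [0.4529 0.3685]
long_key_mid 0.75 [246.  91. 264.  91. 264. 167. 246. 167.] [0.5766 0.3631 0.5997 0.3631 0.6004 0.2639 0.5755 0.2639] [0.588  0.3135]
long_key_mid 0.59 [302.8342   0.5699 318.5276  -7.1024 345.438   47.9414 329.7445  55.6138] [0.6446 0.4635 0.6626 0.4713 0.6993 0.4132 0.6807 0.4046] [0.6718 0.4382]
round_pad_mid tip 0.82 [257.1, 125.0] [0.5908 0.3201]
round_pad_mid 0.68 [220.  86. 294.  86. 294. 162. 220. 162.] [0.5428 0.3692 0.6385 0.3694 0.6423 0.2698 0.539  0.2696] [0.5906 0.3195]
```

View pics/w3.png

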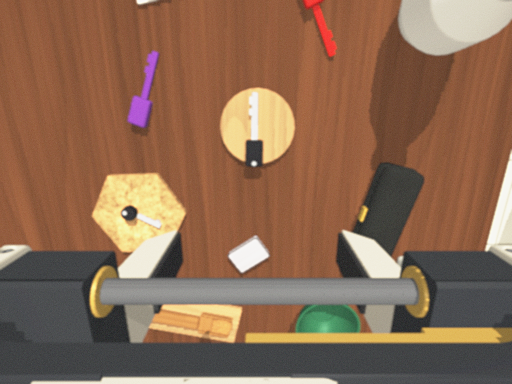

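The long key points up the image on the round pad, with its head at (255,153), its tip at (253,92), and the pad centred at (257,125). The black case at (390,205) is close on the right, so I'll pre-close the gripper half-way. The short key on the trivet has its head at (129,213) and its tip at (159,226).

```bash
python3 - <<'E'
from h import *
np.set_printoptions(precision=4,suppress=True)
p=read_camera("wrist")
h=onz(p,(254.5,155),.018);e=onz(p,(253.5,92),.0105);d=e-h;a=np.arctan2(d[1],d[0]);print(h,e,np.hypot(*d[:2]),a)
u=d[:2]/np.hypot(*d[:2]);g=e[:2]-78*u/1000;print("head from tip",g,"mid",e[:2]-.048*u)
print("case",onz(p,(357,222),.03),onz(p,(380,165),.03),"wbox",onz(p,(248,236),.02))
k=onz(p,(129,213),.018);f=onz(p,(159,226),.0105);print("skey",k,f)
plan((g[0]+h[0])/2,(g[1]+h[1])/2,.0115,a+np.pi/2)
E
```

```text
[0.5862 0.277  0.018 ] [0.5853 0.3579 0.0105] 0.08092183307984716 1.5813171512640252
head from tip [0.5861 0.28  ] mid [0.5858 0.3099]
case [0.7307 0.1835 0.03  ] [0.7531 0.2655 0.03  ] wbox [0.5758 0.1571 0.02  ]
skey [0.4043 0.193  0.018 ] [0.4427 0.1692 0.0105]
tilt [-0.0002 -0.    ] pos [0.5935 0.2642 0.2575] yaw -0.003
turn 1 x -0.014  shift 6 x [-0.0012, -0.0024, 0.041]  end yaw 0.011
```

Request:
carry_out:
  translation:
    - [-0.002,-0.003,0.04]
    - [-0.002,-0.003,0.04]
    - [-0.002,-0.003,0.04]
    - [-0.001,-0.003,0.04]
    - [0,-0.002,0.04]
    - [0,0,0.025]
    - [0,0,0.01]
    - [0,0,0.01]
    - [0,0,0]
    - [0,0,0]
  turn:
    - [0,0,-0.013]
    - [0,0,0]
    - [0,0,0]
    - [0,0,0]
    - [0,0,0]
    - [0,0,0]
    - [0,0,0]
    - [0,0,0]
    - [0,0,0]
    - [0,0,0]
  gripper: [-0.3,-0.3,-0.3,-0.3,-0.3,-0.3,-0.3,-0.3,-0.3,-0.3]
  squeeze: 20

```text
time: 24.0
tool_pos: [0.5875, 0.2793, 0.0136]
tool_rot: [-3.141, -0.002, 0.011]
contact_force: [0.5, 0.4, -0.2]
opening: 0.0598
```

Request:
carry_out:
  translation:
    - [0,0,0]
    - [0,0,0]
    - [0,0,0]
    - [0,0,0]
    - [0,0,0]
    - [0,0,0]
    - [0,0,0]
    - [0,0,0]
    - [0,0,0]
    - [0,0,0]
  turn:
    - [0,0,0]
    - [0,0,0]
    - [0,0,0]
    - [0,0,0]
    - [0,0,0]
    - [0,0,0]
    - [0,0,0]
    - [0,0,0]
    - [0,0,0]
    - [0,0,0]
  gripper: [1,1,1,1,1,1,1,1,1,1]

```text
time: 25.0
tool_pos: [0.5867, 0.2792, 0.0123]
tool_rot: [3.142, -0.0, 0.011]
contact_force: [-0.1, -0.6, 1.8]
opening: 0.024
```

Request:
carry_out:
  translation:
    - [0,0,0]
    - [0,0,0]
    - [0,0,-0.01]
    - [0,0,-0.03]
    - [0,0,-0.03]
    - [0,0,-0.03]
    - [0,0,0]
  turn:
    - [0,0,0]
    - [0,0,0]
    - [0,0,0]
    - [0,0,0]
    - [0,0,0]
    - [0,0,0]
    - [0,0,0]
  gripper: [1,1,1,1,1,1,1]

```text
time: 25.7
tool_pos: [0.5891, 0.2801, 0.1176]
tool_rot: [-3.139, -0.009, 0.011]
contact_force: [0.7, -0.0, -0.1]
opening: 0.0239
```

```bash
python3 - <<'E'
from h import *
print(robot.observe()["opening"])
p=read_camera("wrist");save(p,"w4")
# key mid 30 mm along key x; final: key x at yaw-pi/2... 
for yw in(-1.0,-.5,0,.011):
    a=yw+np.pi/2
    print("final yaw",yw);plan(.406-.03*np.cos(a),-.187-.03*np.sin(a),.11,yw)
E
```

```text
0.023896912923804924
final yaw -1.0
tilt [-0.0014 -0.0048] pos [0.5878 0.2796 0.115 ] yaw 0.011
turn 7 x 0.1444  shift 12 x [0.0245, 0.0363, 0.0004]  end yaw -1.0
final yaw -0.5
tilt [-0.0014 -0.0048] pos [0.5878 0.2796 0.115 ] yaw 0.011
turn 4 x 0.1277  shift 12 x [0.0053, 0.0439, 0.0004]  end yaw -0.5
final yaw 0
tilt [-0.0014 -0.0048] pos [0.5878 0.2796 0.115 ] yaw 0.011
turn 1 x 0.0108  shift 12 x [-0.0152, 0.0414, 0.0004]  end yaw 0.0
final yaw 0.011
tilt [-0.0014 -0.0048] pos [0.5878 0.2796 0.115 ] yaw 0.011
turn 1 x -0.0002  shift 12 x [-0.0156, 0.0412, 0.0004]  end yaw 0.011
```

Request:
carry_out:
  translation:
    - [-0.0155,0.041,0]
    - [-0.0155,0.041,0]
    - [-0.0155,0.041,0]
    - [-0.0155,0.041,0]
    - [-0.0155,0.041,0]
    - [-0.0155,0.041,0]
    - [-0.0155,0.041,0]
    - [-0.0155,0.041,0]
    - [-0.0155,0.041,0]
    - [-0.0155,0.041,0]
  turn:
    - [0,0,0]
    - [0,0,0]
    - [0,0,0]
    - [0,0,0]
    - [0,0,0]
    - [0,0,0]
    - [0,0,0]
    - [0,0,0]
    - [0,0,0]
    - [0,0,0]
  gripper: [1,1,1,1,1,1,1,1,1,1]

```text
time: 26.75
tool_pos: [0.4345, -0.1336, 0.1114]
tool_rot: [-3.141, 0.002, 0.011]
contact_force: [1.3, -0.4, -1.1]
opening: 0.0238
```

Request:
carry_out:
  translation:
    - [-0.0155,0.042,0]
    - [-0.0155,0.042,0]
    - [0,0,0.03]
    - [0,0,0.03]
    - [0,0,0]
    - [0,0,0]
  turn:
    - [0,0,0]
    - [0,0,0]
    - [0,0,0]
    - [0,0,0]
    - [0,0,0]
    - [0,0,0]
  gripper: [1,1,1,1,1,1]

```text
time: 27.35
tool_pos: [0.4054, -0.2163, 0.0519]
tool_rot: [-3.14, 0.002, 0.011]
contact_force: [0.9, 0.2, -0.5]
opening: 0.024
```

```bash
python3 - <<'E'
from h import *
print(robot.observe()["opening"])
p=read_camera("wrist");save(p,"w5")
plan(.406,-.217,.012,.011)
E
```

```text
0.024038134168060832
tilt [-0.  0.] pos [ 0.4062 -0.2167  0.0527] yaw 0.011
turn 1 x 0.0003  shift 1 x [-0.0002, 0.0003, 0.0407]  end yaw 0.011
```

View pics/w5.png

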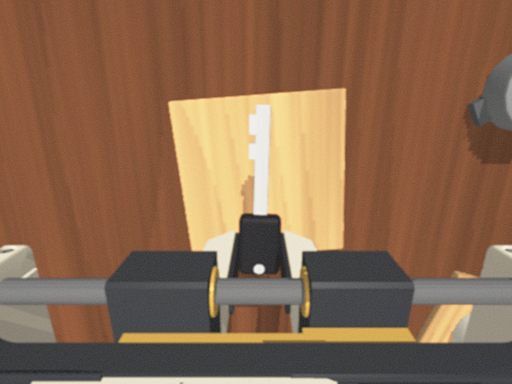

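The key is held level over the large square, with its head at (260,243) and its tip at (263,107). I'll lower it and release.

Request:
carry_out:
  translation:
    - [0,0,0.02]
    - [0,0,0.01]
    - [0,0,0.005]
    - [0,0,0.005]
    - [0,0,0]
    - [0,0,0]
    - [0,0,0]
    - [0,0,0]
    - [0,0,0]
    - [0,0,0]
  turn:
    - [0,0,0]
    - [0,0,0]
    - [0,0,0]
    - [0,0,0]
    - [0,0,0]
    - [0,0,0]
    - [0,0,0]
    - [0,0,0]
    - [0,0,0]
    - [0,0,0]
  gripper: [1,1,1,1,1,1,-1,-1,-1,-1]

```text
time: 28.4
tool_pos: [0.4059, -0.2168, 0.0123]
tool_rot: [3.141, -0.0, 0.011]
contact_force: [0.5, 0.8, -0.4]
opening: 0.0512
```

Request:
carry_out:
  translation:
    - [0,0,0]
    - [0,0,0]
    - [0,0,0]
    - [0,0,0]
    - [0,0,-0.03]
    - [0,0,-0.04]
    - [0,0,-0.04]
    - [0,0,-0.04]
    - [0,0,-0.04]
    - [0,0,-0.04]
  turn:
    - [0,0,0]
    - [0,0,0]
    - [0,0,0]
    - [0,0,0]
    - [0,0,0]
    - [0,0,0]
    - [0,0,0]
    - [0,0,0]
    - [0,0,0]
    - [0,0,0]
  gripper: [-1,-1,-1,-1,-1,-1,-1,-1,-1,-1]

```text
time: 29.4
tool_pos: [0.4056, -0.2165, 0.244]
tool_rot: [3.141, -0.0, 0.011]
contact_force: [0.3, -0.7, 0.5]
opening: 0.0919
```

```bash
python3 - <<'E'
from h import *
np.set_printoptions(precision=4,suppress=True)
p=read_camera("wrist");t=read_camera("top");save(p,"w6")
for q in (p,t):
  for n,z in(("long_key_mid",.014),("big_square_mid",.008),("small_square_mid",.008),("dial_mid",.023)):
    for x in nets.regions_of(q,n)[:1]:
      b=cv2.boxPoints(cv2.minAreaRect(cv2.findNonZero(x["region"].astype(np.uint8))));w=np.array([onz(q,k,z)[:2] for k in b]);print(n,x["score"],w.ravel(),w.mean(0))
plan(.58,-.36,.26,.011)
E
```

```text
long_key_mid 0.97 [ 0.3924 -0.1362  0.4175 -0.1359  0.4197 -0.2304  0.3926 -0.2307] [ 0.4055 -0.1833]
big_square_mid 0.84 [ 0.3445 -0.1327  0.4576 -0.1232  0.4733 -0.2382  0.3495 -0.2494] [ 0.4062 -0.1859]
small_square_mid 0.76 [ 0.5433 -0.3173  0.5556 -0.2536  0.6347 -0.2791  0.6258 -0.3454] [ 0.5899 -0.2989]
dial_mid 0.82 [ 0.5571 -0.3084  0.5838 -0.2742  0.6288 -0.3152  0.6024 -0.3516] [ 0.593  -0.3123]
long_key_mid 0.76 [ 0.4169 -0.1379  0.4165 -0.2313  0.3953 -0.2304  0.3957 -0.1373] [ 0.4061 -0.1842]
big_square_mid 0.85 [ 0.4582 -0.1236  0.4708 -0.243   0.3545 -0.2507  0.3422 -0.133 ] [ 0.4064 -0.1876]
small_square_mid 0.56 [ 0.5615 -0.2652  0.6322 -0.2772  0.6222 -0.3507  0.5517 -0.3381] [ 0.5919 -0.3078]
dial_mid 0.68 [ 0.5912 -0.2803  0.6269 -0.3174  0.5907 -0.3506  0.5552 -0.3136] [ 0.591  -0.3154]
tilt [-0.0014  0.0019] pos [ 0.4055 -0.2165  0.2411] yaw 0.011
turn 1 x -0.0003  shift 5 x [0.0346, 0.0291, -0.0038]  end yaw 0.011
```

The long key is within about 4 mm of centre. Next is the dial.

Request:
carry_out:
  translation:
    - [0.035,0.027,-0.003]
    - [0.035,0.027,-0.003]
    - [0.035,0.027,-0.003]
    - [0.035,0.027,-0.003]
    - [0.035,0.027,-0.003]
    - [0,0,0]
    - [0,0,0]
  turn:
    - [0,0,0]
    - [0,0,0]
    - [0,0,0]
    - [0,0,0]
    - [0,0,0]
    - [0,0,0]
    - [0,0,0]
  gripper: [-1,-1,-1,-1,-1,-1,-1]

```text
time: 30.6
tool_pos: [0.5823, -0.3499, 0.2545]
tool_rot: [-3.139, 0.003, 0.011]
contact_force: [-0.7, 0.4, -0.1]
opening: 0.0919
```

```bash
python3 - <<'E'
from h import *
np.set_printoptions(precision=4,suppress=True)
p=read_camera("wrist");save(p,"w7")
for n,z in(("small_square_mid",.008),("dial_mid",.023)):
    for x in nets.tip_of(p,n)[:1]: print(n,"tip",x["score"],x["pixel"],onz(p,x["pixel"],z)[:2])
    for x in nets.regions_of(p,n)[:1]:
      b=cv2.boxPoints(cv2.minAreaRect(cv2.findNonZero(x["region"].astype(np.uint8))));w=np.array([onz(p,k,z)[:2] for k in b]);print(n,x["score"],b.ravel(),w.ravel(),w.mean(0))
plan(.592,-.315,.0145,.011)
E
```

```text
small_square_mid tip 0.92 [264.0, 134.7] [ 0.5868 -0.3099]
dial_mid tip 0.86 [265.8, 138.1] [ 0.589  -0.3126]
dial_mid 0.62 [251. 120. 287. 120. 287. 159. 251. 159.] [ 0.5696 -0.2899  0.6158 -0.2893  0.6178 -0.3399  0.5697 -0.3405] [ 0.5932 -0.3149]
tilt [-0.0007 -0.0008] pos [ 0.5818 -0.3492  0.2584] yaw 0.011
turn 1 x 0.0  shift 6 x [0.0018, -0.0057, 0.0407]  end yaw 0.011
```

View pics/w7.png

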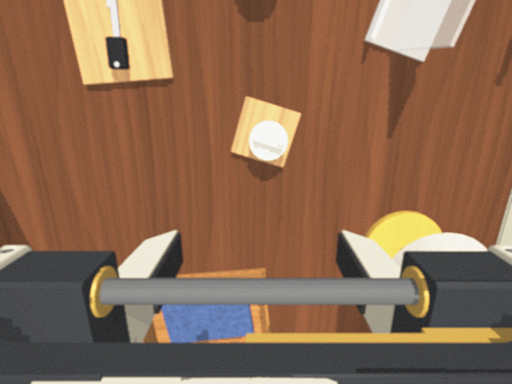

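The dial is at (268,140) on the small square, whose corners are (246,97), (300,112), (284,166) and (231,152). Both agree with the earlier measurements, and there is clear space around it.

Request:
carry_out:
  translation:
    - [0.003,-0.008,0.04]
    - [0.003,-0.008,0.04]
    - [0.003,-0.008,0.04]
    - [0.003,-0.008,0.04]
    - [0,-0.002,0.04]
    - [0,0,0.025]
    - [0,0,0.01]
    - [0,0,0.01]
    - [0,0,0]
    - [0,0,0]
  turn:
    - [0,0,0]
    - [0,0,0]
    - [0,0,0]
    - [0,0,0]
    - [0,0,0]
    - [0,0,0]
    - [0,0,0]
    - [0,0,0]
    - [0,0,0]
    - [0,0,0]
  gripper: [-1,-1,-1,-1,-1,-1,-1,-1,-1,-1]
  squeeze: 20

```text
time: 31.85
tool_pos: [0.5947, -0.3163, 0.0138]
tool_rot: [3.14, -0.002, 0.011]
contact_force: [0.1, 1.1, -0.2]
opening: 0.0917
```

Request:
carry_out:
  translation:
    - [0,0,0]
    - [0,0,0]
    - [0,0,0]
    - [0,0,0]
    - [0,0,0]
    - [0,0,0]
    - [0,0,0]
    - [0,0,0]
    - [0,0,0]
    - [0,0,0]
  turn:
    - [0,0,0]
    - [0,0,0]
    - [0,0,0]
    - [0,0,0]
    - [0,0,0]
    - [0,0,0]
    - [0,0,0]
    - [0,0,0]
    - [0,0,0]
    - [0,0,0]
  gripper: [1,1,1,1,1,1,1,1,1,1]

```text
time: 32.85
tool_pos: [0.594, -0.3157, 0.0122]
tool_rot: [3.142, 0.0, 0.011]
contact_force: [-0.1, -0.7, 0.4]
opening: 0.0496
```

Request:
carry_out:
  translation:
    - [0,0,0]
    - [0,0,-0.01]
    - [0,0,-0.03]
    - [0,0,-0.04]
    - [0,0,-0.04]
    - [0,0,0]
    - [0,0,0]
  turn:
    - [0,0,0]
    - [0,0,0]
    - [0,0,0]
    - [0,0,0]
    - [0,0,0]
    - [0,0,0]
    - [0,0,0]
  gripper: [1,1,1,1,1,1,1]

```text
time: 33.55
tool_pos: [0.5945, -0.316, 0.134]
tool_rot: [3.14, -0.002, 0.011]
contact_force: [-0.8, 0.8, -0.6]
opening: 0.0495
```

```bash
python3 - <<'E'
from h import *
np.set_printoptions(precision=4,suppress=True)
s=robot.observe();print(s["opening"],s["tool_pos"],s["qpos"])
p=read_camera("wrist");save(p,"w8");t=read_camera("top")
for q in(p,t):
  for x in nets.regions_of(q,"small_square_mid")[:1]:
      b=cv2.boxPoints(cv2.minAreaRect(cv2.findNonZero(x["region"].astype(np.uint8))));w=np.array([onz(q,k,.008)[:2] for k in b]);print(x["score"],w.ravel(),w.mean(0))
plan(.5,-.05,s["tool_pos"][2],.011)
plan(.5905,.319,.13,.011,[.5,-.05,.13,.011])
E
```

```text
0.049482725646738626 [ 0.5945 -0.316   0.134 ] [-0.6023  0.688   1.1979 -0.0001  1.2527 -0.6131]
0.61 [ 0.5409 -0.3328  0.563  -0.26    0.6355 -0.2791  0.6189 -0.3552] [ 0.5896 -0.3067]
0.94 [ 0.5624 -0.2558  0.6368 -0.2837  0.6216 -0.3266  0.5475 -0.2984] [ 0.5921 -0.2911]
tilt [-0.0017  0.0025] pos [ 0.5933 -0.3152  0.1306] yaw 0.011
turn 1 x -0.0002  shift 6 x [-0.0151, -0.0444, -0.0006]  end yaw 0.011
turn 1 x 0.0  shift 9 x [0.0105, -0.0409, 0.0]  end yaw 0.011
```

Request:
carry_out:
  translation:
    - [-0.01,-0.045,0]
    - [-0.01,-0.045,0]
    - [-0.01,-0.045,0]
    - [-0.01,-0.045,0]
    - [-0.01,-0.045,0]
    - [-0.01,-0.045,0]
    - [-0.01,-0.045,0]
    - [0.01,-0.045,0]
    - [0.01,-0.045,0]
    - [0.01,-0.045,0]
  turn:
    - [0,0,0]
    - [0,0,0]
    - [0,0,0]
    - [0,0,0]
    - [0,0,0]
    - [0,0,0]
    - [0,0,0]
    - [0,0,0]
    - [0,0,0]
    - [0,0,0]
  gripper: [1,1,1,1,1,1,1,1,1,1]

```text
time: 34.75
tool_pos: [0.5487, 0.1356, 0.1314]
tool_rot: [3.141, 0.002, 0.011]
contact_force: [0.0, 0.3, 0.1]
opening: 0.0495
```

Request:
carry_out:
  translation:
    - [0.01,-0.045,0]
    - [0.01,-0.045,0]
    - [0.01,-0.045,0]
    - [0.01,-0.045,0]
    - [0,0,0]
    - [0,0,0]
    - [0,0,0]
  turn:
    - [0,0,0]
    - [0,0,0]
    - [0,0,0]
    - [0,0,0]
    - [0,0,0]
    - [0,0,0]
    - [0,0,0]
  gripper: [1,1,1,1,1,1,1]

```text
time: 35.45
tool_pos: [0.5868, 0.3133, 0.1312]
tool_rot: [3.14, 0.002, 0.01]
contact_force: [1.0, -0.3, -0.4]
opening: 0.0494
```

```bash
python3 - <<'E'
from h import *
np.set_printoptions(precision=4,suppress=True)
s=robot.observe();print(s["opening"])
p=read_camera("wrist");t=read_camera("top")
for x in nets.regions_of(p,"round_pad_mid")[:1]:
      b=cv2.boxPoints(cv2.minAreaRect(cv2.findNonZero(x["region"].astype(np.uint8))));w=np.array([onz(p,k,.008)[:2] for k in b]);print(x["score"],w.ravel(),w.mean(0))
x=nets.tip_of(p,"round_pad_mid")[:1]; x and print(x[0]["score"],onz(p,x[0]["pixel"],.008))
plan(.5905,.319,.013,.011)
save(p,"w9")
E
```

```text
0.04938945685452931
0.94 [0.5381 0.2835 0.5465 0.3704 0.64   0.3657 0.6407 0.2777] [0.5913 0.3243]
0.82 [0.5931 0.3188 0.008 ]
tilt [-0.0002  0.0001] pos [0.5874 0.313  0.1324] yaw 0.009
turn 1 x -0.0018  shift 3 x [0.0011, -0.002, 0.0398]  end yaw 0.011
```

View pics/w9.png

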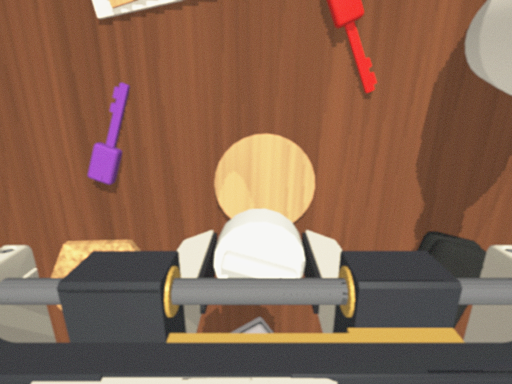

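The dial (260,245) is held level, and the round pad (265,180) is seen beyond it. I'll shift the last few millimetres and lower it.

Request:
carry_out:
  translation:
    - [0.003,-0.006,0.04]
    - [0,0,0.04]
    - [0,0,0.02]
    - [0,0,0.01]
    - [0,0,0.005]
    - [0,0,0.004]
    - [0,0,0]
    - [0,0,0]
    - [0,0,0]
    - [0,0,0]
  turn:
    - [0,0,0]
    - [0,0,0]
    - [0,0,0]
    - [0,0,0]
    - [0,0,0]
    - [0,0,0]
    - [0,0,0]
    - [0,0,0]
    - [0,0,0]
    - [0,0,0]
  gripper: [1,1,1,1,1,1,1,1,-1,-1]

```text
time: 36.65
tool_pos: [0.5905, 0.3204, 0.0139]
tool_rot: [-3.141, -0.001, 0.011]
contact_force: [0.8, -0.1, -0.0]
opening: 0.0614
```

Request:
carry_out:
  translation:
    - [0,0,0]
    - [0,0,0]
    - [0,0,0]
    - [0,0,0]
    - [0,0,-0.03]
    - [0,0,-0.04]
    - [0,0,-0.04]
    - [0,0,-0.04]
    - [0,0,-0.04]
    - [0,0,-0.04]
  turn:
    - [0,0,0]
    - [0,0,0]
    - [0,0,0]
    - [0,0,0]
    - [0,0,0]
    - [0,0,0]
    - [0,0,0]
    - [0,0,0]
    - [0,0,0]
    - [0,0,0]
  gripper: [-1,-1,-1,-1,-1,-1,-1,-1,-1,-1]

```text
time: 37.65
tool_pos: [0.5898, 0.3202, 0.245]
tool_rot: [3.142, -0.0, 0.011]
contact_force: [0.7, 0.0, -0.4]
opening: 0.0918
```

```bash
python3 - <<'E'
from h import *
np.set_printoptions(precision=4,suppress=True)
p=read_camera("wrist");t=read_camera("top");save(p,"w10")
for q in (p,t):
  for n,z in(("dial_mid",.023),("round_pad_mid",.008)):
    for x in nets.tip_of(q,n)[:1]: print(n,"tip",x["score"],onz(q,x["pixel"],z)[:2])
    for x in nets.regions_of(q,n)[:1]:
      b=cv2.boxPoints(cv2.minAreaRect(cv2.findNonZero(x["region"].astype(np.uint8))));w=np.array([onz(q,k,z)[:2] for k in b]);print(n,x["score"],w.ravel(),w.mean(0))
plan(.40,.16,.24,-.606+np.pi/2)
E
```

```text
dial_mid tip 0.69 [0.587 0.317]
dial_mid 0.81 [0.5554 0.3206 0.5904 0.3562 0.6256 0.3221 0.5907 0.2845] [0.5905 0.3209]
round_pad_mid 0.95 [0.5424 0.3661 0.6383 0.3672 0.6433 0.27   0.54   0.2688] [0.591 0.318]
dial_mid tip 0.43 [0.5914 0.3079]
dial_mid 0.7 [0.612  0.3318 0.6231 0.3032 0.5738 0.2835 0.5629 0.3119] [0.593  0.3076]
round_pad_mid tip 0.79 [0.5886 0.3139]
round_pad_mid 0.86 [0.6306 0.346  0.6557 0.2923 0.566  0.2499 0.5413 0.3031] [0.5984 0.2978]
tilt [-0.001   0.0023] pos [0.5898 0.3201 0.2417] yaw 0.011
turn 7 x -0.1363  shift 6 x [-0.04, -0.0108, 0.0003]  end yaw 0.965
```

The dial is centred to about 3 mm. Last is the short key on the trivet.

Request:
carry_out:
  translation:
    - [0,0,0]
    - [0,0,0]
    - [0,0,0]
    - [0,0,0]
    - [0,0,0]
    - [0,0,0]
    - [0,0,0]
    - [-0.04,-0.01,0]
    - [-0.04,-0.01,0]
    - [-0.04,-0.01,0]
  turn:
    - [0,0,-0.137]
    - [0,0,-0.137]
    - [0,0,-0.137]
    - [0,0,-0.137]
    - [0,0,-0.137]
    - [0,0,-0.137]
    - [0,0,-0.137]
    - [0,0,0]
    - [0,0,0]
    - [0,0,0]
  gripper: [-1,-1,-1,-1,-1,-1,-1,-1,-1,-1]

```text
time: 39.15
tool_pos: [0.4961, 0.2373, 0.242]
tool_rot: [-3.141, 0.001, 0.97]
contact_force: [0.6, 0.1, 0.8]
opening: 0.0918
```

Request:
carry_out:
  translation:
    - [-0.04,-0.01,0]
    - [-0.04,-0.01,0]
    - [-0.03,-0.01,0]
    - [0,0,0]
    - [0,0,0]
  turn:
    - [0,0,0]
    - [0,0,0]
    - [0,0,0]
    - [0,0,0]
    - [0,0,0]
  gripper: [-1,-1,-1,-1,-1]

```text
time: 39.65
tool_pos: [0.4109, 0.1645, 0.2435]
tool_rot: [3.141, -0.001, 0.969]
contact_force: [-0.7, 0.7, 0.2]
opening: 0.0915
```

```bash
python3 - <<'E'
from h import *
np.set_printoptions(precision=4,suppress=True)
p=read_camera("wrist");save(p,"w11");print(robot.observe()["tool_pos"])
for n,z in(("short_key_mid",.014),("trivet_mid",.008)):
    for x in nets.tip_of(p,n)[:1]: print(n,"tip",x["score"],x["pixel"],onz(p,x["pixel"],z)[:2])
    for x in nets.regions_of(p,n)[:1]:
      b=cv2.boxPoints(cv2.minAreaRect(cv2.findNonZero(x["region"].astype(np.uint8))));w=np.array([onz(p,k,z)[:2] for k in b]);print(n,x["score"],b.ravel(),w.ravel(),w.mean(0))
print(proj(p,[.4037,.1955,.02]),proj(p,[.4427,.1692,.0105]))
E
```

```text
[0.4114 0.1648 0.2433]
short_key_mid tip 0.82 [278.0, 159.1] [0.4181 0.1913]
short_key_mid 0.65 [269. 141. 285. 141. 285. 182. 269. 182.] [0.3915 0.1947 0.4033 0.2119 0.4499 0.1818 0.4375 0.1639] [0.4205 0.1881]
trivet_mid tip 0.74 [274.0, 157.7] [0.4146 0.1875]
trivet_mid 0.68 [223.2079 115.0792 323.5049 105.0495 332.4059 194.0594 232.1089 204.0891] [0.3313 0.1642 0.3938 0.2772 0.5038 0.2266 0.4364 0.102 ] [0.4163 0.1925]
[274.9051 149.1094] [274.2323 182.1874]
```

View pics/w11.png

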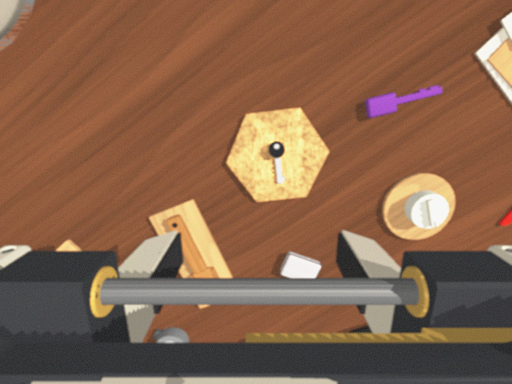

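The short key on the trivet has its head at (276,149) and its tip at (280,183). The dial sits on the round pad (419,206), and its offset there is parallax.

```bash
python3 - <<'E'
from h import *
np.set_printoptions(precision=4,suppress=True)
p=read_camera("wrist")
h=onz(p,(276.5,149.5),.018);e=onz(p,(280,183),.0105);d=e-h;a=np.arctan2(d[1],d[0]);print(h,e,np.hypot(*d[:2]),a)
plan(h[0],h[1],.0115,a+np.pi/2)
yw=a+np.pi/2
o=.018*np.array([np.cos(a),np.sin(a)]);x,y=.590-o[0],-.3065-o[1];print(x,y)
plan(x,y,.13,yw,[h[0],h[1],.13,yw])
E
```

```text
[0.4055 0.1973 0.018 ] [0.4479 0.1756 0.0105] 0.047657826131031596 -0.4714403776483446
tilt [-0.0003  0.0004] pos [0.4111 0.1649 0.2428] yaw 0.97
turn 1 x -0.129  shift 5 x [0.0053, -0.0039, 0.0463]  end yaw 1.099
0.5739635293470421 -0.29832493981692976
turn 1 x 0.0  shift 12 x [-0.0304, 0.0313, 0.0]  end yaw 1.099
```

Request:
carry_out:
  translation:
    - [0,0,0]
    - [0.005,-0.004,0.04]
    - [0.005,-0.004,0.04]
    - [0.005,-0.004,0.04]
    - [0.006,-0.004,0.04]
    - [0.006,-0.004,0.03]
    - [0,0,0.02]
    - [0,0,0.012]
    - [0,0,0.009]
    - [0,0,0]
  turn:
    - [0,0,-0.129]
    - [0,0,0]
    - [0,0,0]
    - [0,0,0]
    - [0,0,0]
    - [0,0,0]
    - [0,0,0]
    - [0,0,0]
    - [0,0,0]
    - [0,0,0]
  gripper: [-0.5,-0.5,-0.5,-0.5,-0.5,-0.5,-0.5,-0.5,-0.5,-0.5]
  squeeze: 15

```text
time: 40.95
tool_pos: [0.4047, 0.1976, 0.0111]
tool_rot: [-3.14, 0.002, 1.099]
contact_force: [0.1, -0.3, -0.4]
opening: 0.0687
```

Request:
carry_out:
  translation:
    - [0,0,0]
    - [0,0,0]
    - [0,0,0]
    - [0,0,0]
    - [0,0,0]
    - [0,0,0]
    - [0,0,0]
    - [0,0,0]
    - [0,0,0]
    - [0,0,0]
  turn:
    - [0,0,0]
    - [0,0,0]
    - [0,0,0]
    - [0,0,0]
    - [0,0,0]
    - [0,0,0]
    - [0,0,0]
    - [0,0,0]
    - [0,0,0]
    - [0,0,0]
  gripper: [1,1,1,1,1,1,1,1,1,1]

```text
time: 41.95
tool_pos: [0.4051, 0.1976, 0.0123]
tool_rot: [3.141, 0.0, 1.099]
contact_force: [0.4, -0.5, 3.4]
opening: 0.021
```

Request:
carry_out:
  translation:
    - [0,0,0]
    - [0,0,0]
    - [0,0,-0.01]
    - [0,0,-0.03]
    - [0,0,-0.04]
    - [0,0,-0.04]
    - [0,0,0]
    - [0,0,0]
  turn:
    - [0,0,0]
    - [0,0,0]
    - [0,0,0]
    - [0,0,0]
    - [0,0,0]
    - [0,0,0]
    - [0,0,0]
    - [0,0,0]
  gripper: [1,1,1,1,1,1,1,1]

```text
time: 42.75
tool_pos: [0.4054, 0.1977, 0.1332]
tool_rot: [3.14, -0.002, 1.099]
contact_force: [-0.9, -0.5, -1.7]
opening: 0.0212
```

```bash
python3 - <<'E'
from h import *
s=robot.observe();print(s["opening"]);plan(.574,-.2983,.13,1.099)
E
```

```text
0.021215918340255803
tilt [-0.0018 -0.0016] pos [0.4054 0.1977 0.1332] yaw 1.099
turn 1 x -0.0001  shift 12 x [-0.0304, 0.0313, 0.0003]  end yaw 1.099
```

Request:
carry_out:
  translation:
    - [-0.03,0.031,0]
    - [-0.03,0.031,0]
    - [-0.03,0.031,0]
    - [-0.03,0.031,0]
    - [-0.03,0.031,0]
    - [-0.03,0.031,0]
    - [-0.03,0.031,0]
    - [-0.03,0.031,0]
    - [-0.03,0.031,0]
    - [-0.03,0.031,0]
  turn:
    - [0,0,0]
    - [0,0,0]
    - [0,0,0]
    - [0,0,0]
    - [0,0,0]
    - [0,0,0]
    - [0,0,0]
    - [0,0,0]
    - [0,0,0]
    - [0,0,0]
  gripper: [1,1,1,1,1,1,1,1,1,1]

```text
time: 43.75
tool_pos: [0.5441, -0.2118, 0.1303]
tool_rot: [-3.138, -0.0, 1.098]
contact_force: [0.8, 0.2, -0.3]
opening: 0.0214
```

Request:
carry_out:
  translation:
    - [-0.032,0.033,0]
    - [-0.032,0.033,0]
    - [0,0,0.03]
    - [0,0,0.03]
    - [0,0,0]
    - [0,0,0]
    - [0,0,0]
  turn:
    - [0,0,0]
    - [0,0,0]
    - [0,0,0]
    - [0,0,0]
    - [0,0,0]
    - [0,0,0]
    - [0,0,0]
  gripper: [1,1,1,1,1,1,1]

```text
time: 44.45
tool_pos: [0.5751, -0.2976, 0.0735]
tool_rot: [3.14, 0.0, 1.099]
contact_force: [-0.1, 0.2, 0.2]
opening: 0.0212
```

```bash
python3 - <<'E'
from h import *
np.set_printoptions(precision=4,suppress=True)
s=robot.observe();print(s["opening"])
p=read_camera("wrist");t=read_camera("top");save(p,"w12")
for q in(p,t):
  for x in nets.regions_of(q,"small_square_mid")[:1]:
      b=cv2.boxPoints(cv2.minAreaRect(cv2.findNonZero(x["region"].astype(np.uint8))));w=np.array([onz(q,k,.008)[:2] for k in b]);print(x["score"],b.ravel(),w.ravel(),w.mean(0))
plan(.574,-.2983,.0125,1.099)
E
```

```text
0.021167785796086754
0.97 [198.6523 190.5308 292.3361 171.0133 309.8902 255.2729 216.2063 274.7903] [ 0.5397 -0.3324  0.559  -0.2593  0.6328 -0.2771  0.6132 -0.358 ] [ 0.5862 -0.3067]
0.63 [188. 225. 232. 225. 232. 275. 188. 275.] [0.4842 0.2502 0.4835 0.1304 0.3496 0.13   0.3501 0.2478] [0.4169 0.1896]
tilt [-0.0023  0.0004] pos [ 0.5751 -0.2977  0.0737] yaw 1.099
turn 1 x 0.0002  shift 2 x [-0.0005, -0.0003, 0.0306]  end yaw 1.099
```

View pics/w12.png

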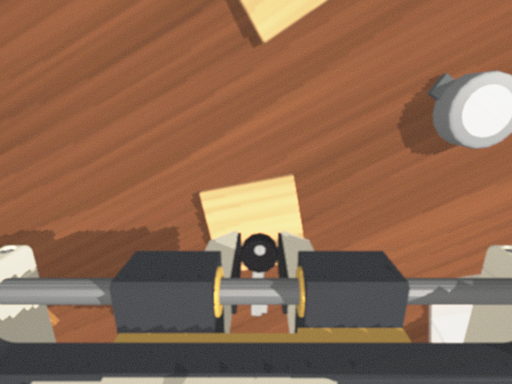

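The held key (head 260,251) is over the small square, whose visible edge (200,191)–(293,176) confirms a pad centre of about (0.587, −0.306). I'll lower it and release.

Request:
carry_out:
  translation:
    - [-0.001,0.001,0.03]
    - [0,0,0.016]
    - [0,0,0.006]
    - [0,0,0.005]
    - [0,0,0.004]
    - [0,0,0]
    - [0,0,0]
    - [0,0,0]
    - [0,0,0]
    - [0,0,0]
  turn:
    - [0,0,0]
    - [0,0,0]
    - [0,0,0]
    - [0,0,0]
    - [0,0,0]
    - [0,0,0]
    - [0,0,0]
    - [0,0,0]
    - [0,0,0]
    - [0,0,0]
  gripper: [1,1,1,1,1,1,1,-1,-1,-1]

```text
time: 45.65
tool_pos: [0.575, -0.2989, 0.0114]
tool_rot: [3.141, 0.0, 1.099]
contact_force: [-0.5, -1.0, -0.2]
opening: 0.0405
```

Request:
carry_out:
  translation:
    - [0,0,0]
    - [0,0,0]
    - [0,0,0]
    - [0,0,0]
    - [0,0,-0.03]
    - [0,0,-0.04]
    - [0,0,-0.04]
    - [0,0,-0.04]
    - [0,0,-0.04]
    - [0,0,-0.04]
  turn:
    - [0,0,0]
    - [0,0,0]
    - [0,0,0]
    - [0,0,0]
    - [0,0,0]
    - [0,0,0]
    - [0,0,0]
    - [0,0,0]
    - [0,0,0]
    - [0,0,0]
  gripper: [-1,-1,-1,-1,-1,-1,-1,-1,-1,-1]

```text
time: 46.65
tool_pos: [0.5747, -0.2987, 0.243]
tool_rot: [3.141, 0.0, 1.099]
contact_force: [0.3, -1.5, -0.4]
opening: 0.0915
```

Request:
carry_out:
  translation:
    - [-0.035,0.02,0]
    - [-0.035,0.02,0]
    - [-0.035,0.02,0]
    - [0,0,0]
    - [0,0,0]
  turn:
    - [0,0,0]
    - [0,0,0]
    - [0,0,0]
    - [0,0,0]
    - [0,0,0]
  gripper: [-1,-1,-1,-1,-1]

```text
time: 47.15
tool_pos: [0.5801, -0.4202, 0.2402]
tool_rot: [-3.14, -0.001, 1.097]
contact_force: [0.8, 1.6, -0.2]
opening: 0.0916
```

```bash
python3 - <<'E'
from h import *
np.set_printoptions(precision=4,suppress=True)
p=read_camera("wrist");t=read_camera("top");s=read_camera("scene")
print(robot.observe()["tool_pos"])
for c,q in zip("wts",(p,t,s)):
  for n,z in(("short_key_mid",.014),("small_square_mid",.008),("dial_mid",.023),("round_pad_mid",.008),("bowl",0.)):
    x=nets.tip_of(q,n)[:1];y=nets.regions_of(q,n)[:1]
    r=""
    if y:
      b=cv2.boxPoints(cv2.minAreaRect(cv2.findNonZero(y[0]["region"].astype(np.uint8))));r=np.array([onz(q,k,z)[:2] for k in b]).mean(0)
    print(c,n,x and (x[0]["score"],onz(q,x[0]["pixel"],z)[:2]),"reg",r)
o=np.vstack([s["img"][120:300,60:460],t["img"][110:310,90:490]]);cv2.imwrite("pics/fin.png",cv2.resize(o,(600,570))[:,:,::-1]);save(p,"w13")
E
```

```text
[ 0.5809 -0.4183  0.2416]
w short_key_mid (0.79, array([ 0.5919, -0.3065])) reg [ 0.5934 -0.3044]
w small_square_mid (0.81, array([ 0.5854, -0.3067])) reg [ 0.588  -0.3057]
w dial_mid [] reg 
w round_pad_mid [] reg 
w bowl [] reg 
t short_key_mid (0.66, array([ 0.5967, -0.3125])) reg 
t small_square_mid (0.82, array([ 0.5899, -0.2992])) reg [ 0.5871 -0.3077]
t dial_mid (0.27, array([0.4692, 0.008 ])) reg [0.5899 0.3182]
t round_pad_mid (0.91, array([0.5852, 0.316 ])) reg [0.5886 0.3169]
t bowl (0.94, array([0.6926, 0.0158])) reg [0.7105 0.0162]
s short_key_mid (0.69, array([ 0.5919, -0.3146])) reg [ 0.5941 -0.3103]
s small_square_mid (0.57, array([ 0.5911, -0.3128])) reg [ 0.5931 -0.3082]
s dial_mid [] reg [0.5961 0.3158]
s round_pad_mid (0.9, array([0.5843, 0.3161])) reg [0.5999 0.3102]
s bowl (0.88, array([0.7032, 0.0092])) reg [0.6736 0.0183]
```

View pics/fin.png

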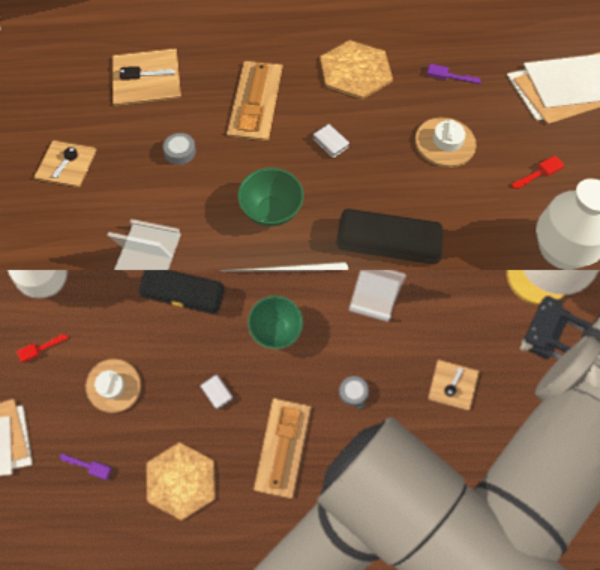

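View pics/w13.png

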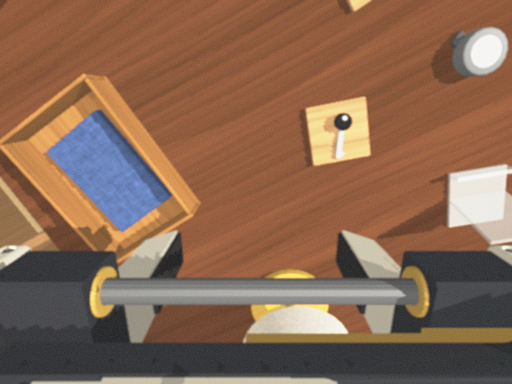

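All four things are on their own pads and the trivet is empty. The lamp is near the gripper, so I'll back off before handing in.

Request:
carry_out:
  translation:
    - [0.035,-0.02,0]
    - [0.035,-0.02,0]
    - [0.035,-0.02,0]
    - [0.03,0,0]
    - [0,0,0]
    - [0,0,0]
    - [0,0,0]
  turn:
    - [0,0,0]
    - [0,0,0]
    - [0,0,0]
    - [0,0,0]
    - [0,0,0]
    - [0,0,0]
    - [0,0,0]
  gripper: [-1,-1,-1,-1,-1,-1,-1]

```text
time: 49.5
tool_pos: [0.5883, -0.2731, 0.2411]
tool_rot: [3.141, 0.0, 1.098]
contact_force: [-0.3, 0.8, 0.6]
opening: 0.092
```

```bash
python3 -c "
from h import *
print(robot.observe()['contact_force']);print(robot.hand_in())"
```

```text
[-0.26020712  0.78612495  0.63154552]
the job is handed in; nothing more can be done
None
```

I parked the short key on the trivet, then moved the shoehorn to the oblong pad, the long key to the large square and the dial cover to the round pad. Last, the short key went to the small square. I handed the job in at about 50 s; no verdict was reported.

**Final checks:**
- **Placing:** the close-up camera views put the shoehorn, long key and dial within about 5 mm of their pad centres, and the short key about 4–6 mm off. All looked flat and released, and the shoehorn lies along its pad.
- **Rest of the scene:** the trivet is empty and I saw no shift of the bowl. The measured force at hand-in was about 1 N, which is sensor noise.

**What went wrong or disagreed:**
- **Shoehorn grasp:** the first try lifted before the fingers had closed. The shoehorn did not move, and the second try held.
- **Trivet set-down:** the short key went down on the trivet with about 19 N on the tool.
- **Distant cameras:** some network readings from the top and scene views were off by up to about 10 mm or more where a view was blocked or oblique. For those I relied on the close wrist views.

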